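Load the bar test jig, pin it and hold it shut

ROBOT

A 7-joint arm with a two-finger parallel gripper is mounted at the origin on a cart in front of the work surface, level with it; the furniture and walls round the work are solid. World frame = base frame: x ahead of the robot, y to its left, z up, the work surface at z = 0. Lengths are in mm, angles in rad, forces in N, time in s.
With the tool pointing down it reaches from about 375 to 925 mm from the base axis. Payload 3.1 kg.
Tool frame: the origin (TCP) lies midway between the tips of the shut fingers; the grasp point (between the pads) lies 19 mm behind it (r.tcp_to_grasp is the distance from the TCP to the grasp point, in mm); z points along the fingers, y is the direction in which the jaws open and shut (so a half turn about z gives the same grasp; the last joint's range is limited). The gripper opens to 85 mm and grips with 20 to 120 N. Pads are 22 mm wide; open, the fingers measure 114 mm over their backs; the gripper's body (76 mm by 85 mm) begins 54 mm behind the grasp point. The pads swing forward as they close: fully open they stand 13 mm farther back than shut.
Start: joints at [1.093, 0.383, 0.044, 1.598, -0.018, 1.161, -0.05], TCP at [240.997, -603.675, 231.269] pointing down, gripper open.
Joint ranges: [-2.61, 2.61], [-0.41, 2.15], [-1.48, 1.57], [0, 2.5], [-1.57, 4.71], [0.05, 1.97], [-2.85, 2.85]. Speed limits (rad/s): [2.79, 2.79, 3.14, 3.14, 3.14, 3.14, 3.14].

INTERFACE

Orientations are given as a unit quaternion [x, y, z, w].
In Python, from rig import r gives the robot as it stands. The module is installed in compiled form; this text tells all that it offers.
- The arm moves only by the tool servo_tool, never from a script. Its argument "commands" is a list of rows, each a list of 5 numbers: the gripper's target within -1 to 1 (fully open at 1, half-way at 0, shut at -1), then the shift along the tool's x, y, z in m, then the turn about the tool's z in degrees. A call has 1 to 12 rows; each row shifts and turns the commanded pose from where the row before left it, along the tool's axes as they then stand; what a row does not reach is not made up. A row lasts 1/12 s, in which the tool goes at most 41.7 mm and 7.16 degrees, less where a joint would pass 70% of its speed; a pose out of reach is approached as far as the arm can. A call with a gripper value outside its range is refused whole. The fingers move at their own pace and stop on an object; "grip_force" is the grip in N (left out, the last holds). Time passes only in rows, so rows that do not move let the fingers close. It gives the time, the measured TCP pose, the force and the opening at its end, in the units of the state.
- r.state(): the state, without advancing time (a new reading comes with each control period).
- r.read_camera(name): name is "scene" or "side" or "wrist"; returns a dict with "color" (420x560x3 uint8, blue, green, red), "fx", "fy", "cx", "cy" (pixels), "camera_from_world" (4x4, takes a point from world to camera coordinates); the wrist camera has in their place "tool_from_camera" (4x4, takes a point from camera to tool coordinates, whose origin is the TCP and whose axes are the flange's). Camera axes: x right, y down, z forward; pixel columns grow to the right and rows downward; lengths in mm; the calibration is good to about 2 mm. A picture is of the moment at which its call begins: read the wrist's pose just before it. There is no depth.
- r.sign_off(): hands the job in, once; it reports no verdict.
The state is a dict: "clock": time; "joints": joint angles; "joint_vel": joint speeds; "joint_efforts": joint torques, N m; "tool_pos": TCP position; "orientation": TCP orientation; "ft_force": force on the tool from outside, world axes, zero at the start; "moment": the same for the moment, N m; "width": opening from 0.0 (shut) to 1.0 (fully open).
Only numpy, scipy, OpenCV 4.12 (cv2) and the standard library are available. Lean on these libraries where they do the work, as an engineer would, in place of code of your own. Each camera call takes 0.05 s, during which the arm holds its last target.

TASK

Sort the two look-alike brass bars by length into their matching slots in the open test jig, each lying flat on the slot's floor. Then swing the clear lid down onto its spring contacts, take the red-headed pin from its block and push it straight down through the lid's hole into the hole beneath until its head presses the lid fully shut. Finish while still holding the pin's head and pressing the lid shut (it springs ajar if you let go), and leave everything else on the table where it is.

Things in the scene. Friction and masses are not known exactly. Their poses are not given: they have to be found in the camera images.
- jig: fixed jig, black base 184 mm wide (its y), 150 mm deep (x), plate top 14 mm up; origin: centre of underside, on the table; x points from the front (pin side) back to the hinge, y left, z up. Pin boss: aluminium block 36 x 40 mm, 31 mm high, centred 59 mm in front of the origin, vertical 12 mm through hole. Two sprung brass contacts, 39 mm high, 58 mm in front, 75 mm to each side
- nest_long (a point): centre of the long bar when in its slot (35 mm left of the jig's origin, 20 mm above the table; slot floor at 14 mm); axes as the jig's. Slot 92 mm long (y), 24 mm wide (x), bounded by end walls and corner cheeks 6 mm high (each 10 mm along y, 6 mm thick); open at both sides in the middle, so fingertips can go down beside the bar to 15 mm above the table
- nest_short (a point): centre of the short bar when in its slot, 84 mm to the jig's right (-y) of nest_long, all else the same: slot 64 mm long (y), 24 mm wide (x); open 44 mm in the middle
- hinge (a point): middle of the lid's hinge axis, 65 mm behind the jig's origin, 32 mm above the table; axis along the jig's y; axes as the jig's
- lid (a joint): lid angle, rad: 0 shut, 0.06 ajar on the sprung contacts, pi/2 upright, starts leaning back at 1.75 to 1.88 (may sag slowly to the stop at 2.1). Stiff damped hinge; pushed forward past upright to below about 1.0 it sinks by itself in 1 to 2 s and rests ajar at 0.06. About 6 N down at the pin hole then shuts it; let go, it rises again
- lid_edge (a point): point on the lid's outer face (upper when shut), 10 mm from the free front edge, half-way across its 176 mm width; x from free edge to hinge, z out of the outer face. The free edge is 145 mm from the hinge axis; clear plate with a 7 mm thick aluminium bar along the front
- lid_hole (a point): centre of the 13 mm hole through the lid's front bar (7 mm thick), at the outer (upper) face, 124 mm from the hinge axis; with the lid shut it is 39 mm above the table, straight above the boss hole
- bar_long_mid (a point): centre of the long brass bar, 18 mm wide (x), 12 mm thick (z), 84 mm long along its y; lies flat on the table, z up; 0.07 to 0.14 kg
- bar_short_mid (a point): centre of the short brass bar, 18 mm wide (x), 12 mm thick (z), 56 mm long along its y; lies flat on the table, z up; 0.05 to 0.09 kg
- pin_head (a point): centre of the pin's round red head, 26 mm diameter and 26 mm high (flat underside 13 mm below this point); z points up along the pin. A steel shank 10 mm in diameter, 30 mm long with a tapered tip, hangs below the head. The pin stands upright in a grey block
- pin_tip (a point): tip of the pin's shank, 43 mm below the centre of the head
- pin_block: fixed grey block 50 x 50 x 36 mm holding the pin upright in a 12 mm hole; origin at the centre of its underside
- mug: loose white mug, about 80 mm in diameter, 101 mm high, a bystander; origin under it
- tape: loose roll of black tape, 62 mm in diameter, 19 mm high, a bystander; origin under it
There are look-alikes about, which are no part of the job. Of the things shaped like the part that bears pin_head, the red one is meant.

How it is judged:
By the outcome, as a careful person would: the job done as asked, in the order asked, and still so for the second after the job is handed in, while the arm keeps its last pose, push and grip.
It also fails if it takes over 72 s, if anything falls off the work surface, if the arm or the gripper's body presses on something with over 40 N, if the wrist force passes 120 N, or if a joint passes its speed limit or range.

## Working session

There is one attempt and no reset: what is moved stays moved. The work goes in short steps, Python scripts to look and compute and a tool call to move; the robot and the scene stay as the last step left them, time stands still between calls to the robot, and variables do not carry over. Pictures are saved under pics/ and viewed, and the job is handed in when it is done.

Besides the shell and the picture viewer there is one more tool, called after "Request:" as name(argument=value, ...) on one line, values as JSON. servo_tool: Moves the arm, as the interface text tells. Its arguments: {"type":"object","properties":{"commands":{"type":"array"},"grip_force":{"type":"number"}},"required":["commands"]}

```bash
mkdir -p pics; python3 - <<'E'
from rig import r
import cv2,numpy as np
s=r.state()
print(s)
for n in ["scene","side","wrist"]:
    d=r.read_camera(n); cv2.imwrite(f"pics/{n}0.png",d["color"])
    print(n,d["fx"],d["fy"],d["cx"],d["cy"]); print(np.round(d.get("camera_from_world",d.get("tool_from_camera")),3).tolist())
print(r.tcp_to_grasp)
E
```

```text
{'clock': 0.0, 'joints': array([ 1.09321741,  0.38385596,  0.04384012,  1.59958475, -0.01788766,
        1.16119763, -0.04988716]), 'joint_vel': array([ 0.00140373, -0.00016341, -0.00061944,  0.00026851, -0.00169843,
        0.00025775, -0.00178733]), 'joint_efforts': array([-2.93560634e-04, -4.33462787e+01,  1.02462295e+00, -2.49514621e+01,
        1.06577523e-02,  1.12195755e-02, -4.84211071e-07]), 'tool_pos': array([ 240.60055076, -602.8099691 ,  229.868736  ]), 'orientation': array([ 9.82015593e-01,  1.88795168e-01, -3.27058551e-04, -1.28565180e-03]), 'ft_force': array([ 0.06623188, -0.55437981,  0.52622083]), 'moment': array([-0.03617478, -0.04976515, -0.00381703]), 'width': 1.0024403532567059}
scene 382.1915505633889 382.1915505633889 279.0210544986228 212.48275118808397
[[0.908, -0.418, -0.024, -549.123], [-0.227, -0.442, -0.868, 140.144], [0.352, 0.794, -0.496, 985.157], [0.0, 0.0, 0.0, 1.0]]
side 399.22505635840633 399.22505635840633 275.9831470469097 207.5694785750496
[[-0.932, -0.363, 0.007, 517.078], [-0.244, 0.613, -0.751, 226.016], [0.268, -0.702, -0.66, 889.84], [0.0, 0.0, 0.0, 1.0]]
wrist 306.133624724882 306.133624724882 274.19645671541184 203.48491697274824
[[-0.001, -0.963, -0.268, 67.753], [1.0, -0.001, -0.0, 2.29], [0.0, -0.268, 0.963, -142.064], [0.0, 0.0, 0.0, 1.0]]
18.700000000000003
```

View pics/scene0.png

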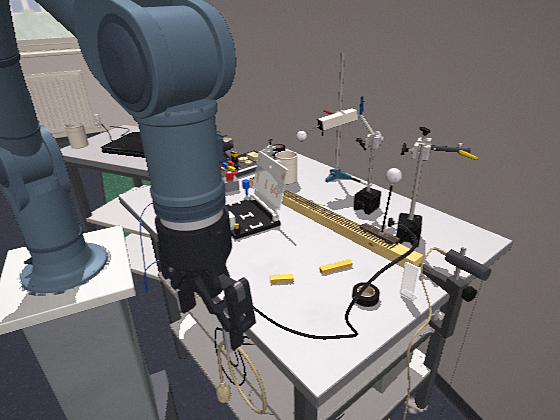

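View pics/side0.png

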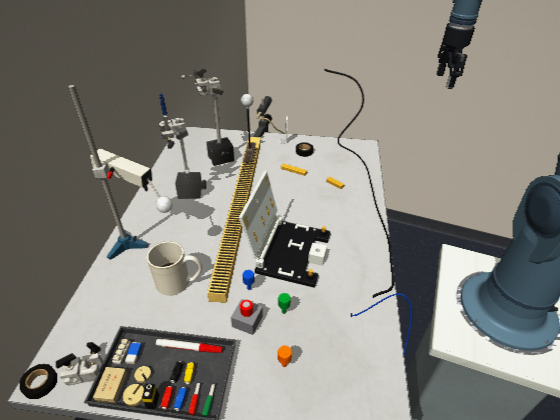

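View pics/wrist0.png

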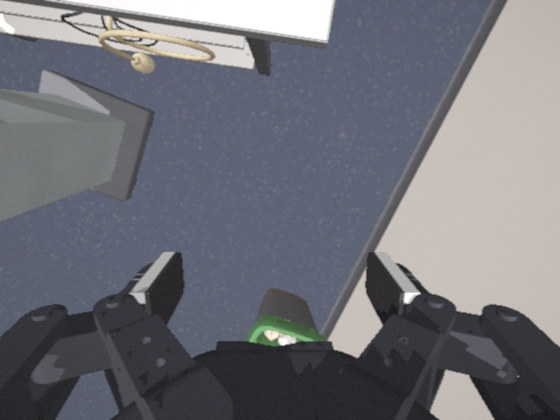

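```bash
cat > h.py <<'E'
from rig import r
import cv2,numpy as np
from scipy.spatial.transform import Rotation as R
def cam(n):
    s=r.state(); d=r.read_camera(n)
    if n=="wrist":
        T=np.eye(4); T[:3,:3]=R.from_quat(s["orientation"]).as_matrix(); T[:3,3]=s["tool_pos"]
        W=T@np.array(d["tool_from_camera"])
    else: W=np.linalg.inv(np.array(d["camera_from_world"]))
    d["W"]=W; d["s"]=s; return d
def ray(d,u,v):
    c=np.array([(u-d["cx"])/d["fx"],(v-d["cy"])/d["fy"],1.])
    return d["W"][:3,3], d["W"][:3,:3]@c
def onz(d,u,v,z):
    o,k=ray(d,u,v); return o+k*(z-o[2])/k[2]
def proj(d,p):
    q=np.linalg.inv(d["W"])@np.append(np.asarray(p,float),1); return np.array([d["fx"]*q[0]/q[2]+d["cx"],d["fy"]*q[1]/q[2]+d["cy"]])
def tri(rays):
    A=np.zeros((3,3));b=np.zeros(3)
    for o,k in rays:
        k=k/np.linalg.norm(k);P=np.eye(3)-np.outer(k,k);A+=P;b+=P@o
    return np.linalg.solve(A,b)
def save(d,name,crop=None,f=1,img=None):
    im=d["color"] if img is None else img
    if crop: x0,y0,x1,y1=crop; im=im[y0:y1,x0:x1]
    cv2.imwrite("pics/"+name+".png",cv2.resize(im,None,fx=f,fy=f,interpolation=cv2.INTER_CUBIC))
def st():
    s=r.state(); print("t%.2f pos %s q %s F %s w %.3f"%(s["clock"],np.round(s["tool_pos"],1),np.round(s["orientation"],4),np.round(s["ft_force"],1),s["width"])); return s
E
python3 - <<'E'
from h import *
a=cam("scene");b=cam("side")
save(b,"side_c",(200,140,400,380),2.5); save(a,"scene_c",(210,130,400,310),3)
for n,d in(("scene",a),("side",b)):
    h=cv2.cvtColor(d["color"],cv2.COLOR_BGR2HSV)
    m=cv2.inRange(h,(15,140,120),(35,255,255))
    cs,_=cv2.findContours(m,0,1)
    for c in cs:
        if cv2.contourArea(c)>30:
            rc=cv2.minAreaRect(c);bx=cv2.boxPoints(rc)
            w=[onz(d,*p,6) for p in bx]
            print(n,np.round(rc[0]),cv2.contourArea(c),np.round(onz(d,*rc[0],6)),[np.round(x[:2]).tolist() for x in w])
b_=b
for p in [(318,246),(245,303),(284,296),(249,272),(268,255)]:
    print(p,np.round(onz(b,*p,30)))
E
```

```text
scene [281. 278.] 140.5 [ 476. -295.    6.] [[457.0, -272.0], [506.0, -291.0], [494.0, -317.0], [447.0, -298.0]]
scene [336. 266.] 196.5 [ 617. -313.    6.] [[580.0, -295.0], [666.0, -303.0], [653.0, -330.0], [570.0, -322.0]]
scene [468. 154.] 45.5 [1495.   79.    6.] [[1477.0, 109.0], [1515.0, 137.0], [1514.0, 50.0], [1477.0, 25.0]]
side [188. 372.] 111.5 [585. 389.   6.] [[585.0, 408.0], [599.0, 373.0], [585.0, 370.0], [571.0, 405.0]]
side [284. 351.] 99.0 [428. 281.   6.] [[443.0, 286.0], [435.0, 264.0], [413.0, 275.0], [422.0, 297.0]]
side [217. 296.] 132.0 [616. 211.   6.] [[643.0, 203.0], [605.0, 188.0], [590.0, 218.0], [627.0, 232.0]]
side [334. 182.] 77.0 [ 479. -297.    6.] [[506.0, -294.0], [505.0, -321.0], [452.0, -301.0], [453.0, -275.0]]
side [293. 169.] 112.0 [ 618. -315.    6.] [[659.0, -305.0], [664.0, -336.0], [578.0, -326.0], [574.0, -296.0]]
(318, 246) [443.   0.  30.]
(245, 303) [541. 220.  30.]
(284, 296) [469. 172.  30.]
(249, 272) [568. 138.  30.]
(268, 255) [547.  73.  30.]
```

View pics/side_c.png

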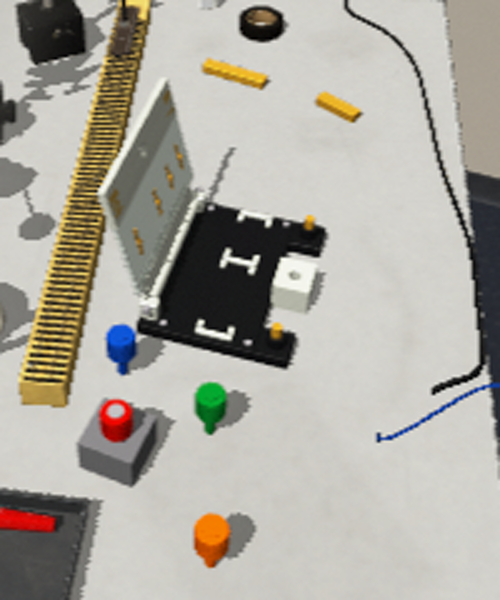

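View pics/scene_c.png

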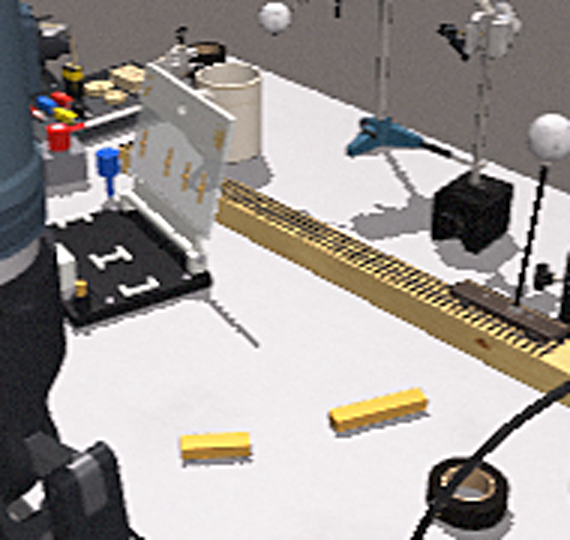

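```bash
cat >> h.py <<'E'
def plan(x,y,z,yaw=None):
    s=st(); M=R.from_quat(s["orientation"]).as_matrix()
    cur=np.degrees(np.arctan2(M[1,0],M[0,0]))
    if yaw is None: yaw=cur
    dw=yaw-cur; 
    # turn about tool z (down) by a changes world yaw by -a
    M2=M@R.from_euler('z',-dw,degrees=True).as_matrix()
    d=M2.T@(np.array([x,y,z])-s["tool_pos"])
    n=max(np.linalg.norm(d)/41.7,.001)
    print("yaw now %.2f turn %.2f (rows %.1f) then shift mm %s rows>=%.1f j7 %.2f"%(cur,-dw,abs(dw)/7.16,np.round(d,1),n,s["joints"][6]))
E
python3 - <<'E'
from h import *
plan(560,-300,230,-8)
E
```

```text
t0.25 pos [ 240.8 -603.3  230.6] q [ 9.820e-01  1.888e-01 -1.000e-04 -6.000e-04] F [0.7 0.2 0.3] w 1.002
yaw now 21.76 turn 29.76 (rows 4.2) then shift mm [ 273.9 -344.7    0.8] rows>=10.6 j7 -0.05
```

Request:
servo_tool(commands=[[1, 0, 0, 0, 6], [1, 0, 0, 0, 6], [1, 0, 0, 0, 6], [1, 0, 0, 0, 6], [1, 0, 0, 0, 6], [1, 0.0228, -0.0287, 0, 0], [1, 0.0228, -0.0287, 0, 0], [1, 0.0228, -0.0287, 0, 0], [1, 0.0228, -0.0287, 0, 0], [1, 0.0228, -0.0287, 0, 0], [1, 0.0228, -0.0287, 0, 0], [1, 0.0228, -0.0287, 0, 0]])

```text
clock: 1.25
tool_pos: [428.7, -426.3, 231.3]
orientation: [0.997, -0.072, 0.0, 0.0]
ft_force: [0.1, -0.9, 0.2]
width: 1.0
```

Request:
servo_tool(commands=[[1, 0.0228, -0.0287, 0, 0], [1, 0.0228, -0.0287, 0, 0], [1, 0.0228, -0.0287, 0, 0], [1, 0.0228, -0.0287, 0, 0], [1, 0.0228, -0.0287, 0, 0], [1, 0, 0, 0, 0], [1, 0, 0, 0, 0], [1, 0, 0, 0, 0]])

```text
clock: 1.92
tool_pos: [560.9, -302.1, 231.0]
orientation: [0.997, -0.071, -0.0, 0.0]
ft_force: [-0.6, 0.2, 0.4]
width: 1.001
```

```bash
python3 - <<'E'
from h import *
d=cam("wrist");save(d,"w1");st()
h=cv2.cvtColor(d["color"],cv2.COLOR_BGR2HSV)
m=cv2.inRange(h,(15,120,60),(35,255,255))
cs,_=cv2.findContours(m,0,1)
for c in cs:
    if cv2.contourArea(c)>200:
        rc=cv2.minAreaRect(c);bx=cv2.boxPoints(rc)
        w=[onz(d,*p,12)[:2] for p in bx]
        e=np.array([w[1]-w[0],w[2]-w[1]]);L=np.linalg.norm(e,axis=1);k=e[np.argmax(L)]
        print(np.round(rc[0]),np.round(np.mean(w,0),1),np.round(L,1),np.degrees(np.arctan2(k[1],k[0])))
E
```

```text
t1.97 pos [ 560.  -303.5  231. ] q [ 9.974e-01 -7.270e-02 -6.000e-04  5.000e-04] F [-0.3  0.1 -0.2] w 0.999
[280. 241.] [ 478.6 -298.9] [56.8 17. ] -21.43149619730104
[278. 127.] [ 617.5 -316.6] [16.7 81.6] 174.98162163318509
[132.  65.] [ 702.9 -160.2] [340.7  10.6] -73.99115623188358
```

View pics/w1.png

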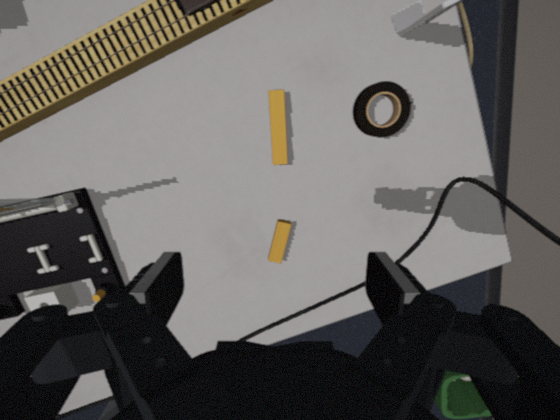

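```bash
python3 - <<'E'
from h import *
plan(617.5,-315.5,60,-5);plan(617.5,-315.5,4,-5)
E
```

```text
t1.97 pos [ 560.  -303.5  231. ] q [ 9.974e-01 -7.270e-02 -6.000e-04  5.000e-04] F [-0.3  0.1 -0.2] w 0.999
yaw now -8.34 turn -3.34 (rows 0.5) then shift mm [ 58.6   6.8 170.9] rows>=4.3 j7 -1.31
t1.97 pos [ 560.  -303.5  231. ] q [ 9.974e-01 -7.270e-02 -6.000e-04  5.000e-04] F [-0.3  0.1 -0.2] w 0.999
yaw now -8.34 turn -3.34 (rows 0.5) then shift mm [ 58.6   6.8 226.9] rows>=5.6 j7 -1.31
```

Request:
servo_tool(commands=[[0.3, 0, 0, 0, -3.3], [0.3, 0.0147, 0.0017, 0.035, 0], [0.3, 0.0147, 0.0017, 0.035, 0], [0.3, 0.0147, 0.0017, 0.035, 0], [0.3, 0.0147, 0.0017, 0.035, 0], [0.3, 0, 0, 0.03, 0], [0.3, 0, 0, 0, 0], [0.3, 0, 0, 0, 0]])

```text
clock: 2.63
tool_pos: [615.5, -315.1, 58.8]
orientation: [0.999, -0.045, -0.003, -0.001]
ft_force: [-0.3, -0.1, 1.3]
width: 0.651
```

```bash
cat >> h.py <<'E'
def bars(d,z=12,amin=200):
    h=cv2.cvtColor(d["color"],cv2.COLOR_BGR2HSV)
    m=cv2.inRange(h,(15,120,60),(35,255,255))
    cs,_=cv2.findContours(m,0,1)
    for c in cs:
        if cv2.contourArea(c)>amin:
            rc=cv2.minAreaRect(c);bx=cv2.boxPoints(rc)
            w=[onz(d,*p,z)[:2] for p in bx]
            e=np.array([w[1]-w[0],w[2]-w[1]]);L=np.linalg.norm(e,axis=1);k=e[np.argmax(L)]
            print(np.round(rc[0]),np.round(np.mean(w,0),1),np.round(L,1),np.degrees(np.arctan2(k[1],k[0])))
E
python3 - <<'E'
from h import *
d=cam("wrist");save(d,"w2");bars(d)
plan(617.5,-315.5,4,-5)
E
```

```text
[272. 218.] [ 618.8 -316.3] [16.6 83.1] 175.4309298571125
[129.  51.] [ 725.7 -241.3] [167.2  10.4] -74.22555107685788
t2.68 pos [ 617.8 -316.    61.7] q [ 9.99e-01 -4.45e-02 -5.00e-04  5.00e-04] F [-0.4 -1.   0.3] w 0.648
yaw now -5.10 turn -0.10 (rows 0.0) then shift mm [-0.3 -0.5 57.7] rows>=1.4 j7 -1.29
```

View pics/w2.png

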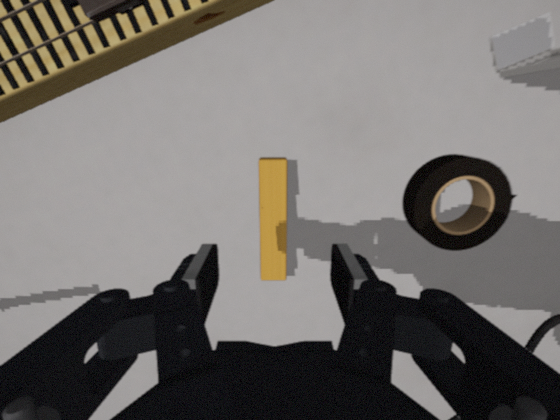

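Request:
servo_tool(commands=[[0.3, 0, 0, 0.0275, 0], [0.3, 0, 0, 0.02, 0], [0.3, 0, 0, 0.01, 0], [0.3, 0, 0, 0, 0], [-1, 0, 0, 0, 0], [-1, 0, 0, 0, 0], [-1, 0, 0, 0, 0], [-1, 0, 0, 0, 0], [-1, 0, 0, 0, 0], [-1, 0, 0, 0, 0]], grip_force=50)

```text
clock: 3.52
tool_pos: [621.0, -314.8, 6.5]
orientation: [0.999, -0.043, 0.002, 0.001]
ft_force: [-1.0, 0.8, 7.0]
width: 0.188
```

Request:
servo_tool(commands=[[-1, 0, 0, 0, 0], [-1, 0, 0, -0.02, 0], [-1, 0, 0, -0.035, 0], [-1, 0, 0, -0.035, 0], [-1, 0, 0, -0.035, 0]])

```text
clock: 3.93
tool_pos: [618.3, -313.4, 129.3]
orientation: [0.999, -0.043, -0.001, -0.0]
ft_force: [1.0, -0.5, -1.9]
width: 0.188
```

```bash
python3 - <<'E'
from h import *
d=cam("wrist");save(d,"w3");st()
plan(500,-30,230,90)
E
```

```text
t3.98 pos [ 623.8 -316.   139.4] q [ 0.999  -0.0432  0.0062  0.0025] F [ 2.3 -0.3  3.5] w 0.190
t3.98 pos [ 623.8 -316.   139.4] q [ 0.999  -0.0432  0.0062  0.0025] F [ 2.3 -0.3  3.5] w 0.190
yaw now -4.95 turn -94.95 (rows 13.3) then shift mm [ 285.5 -122.6  -93.7] rows>=7.8 j7 -1.28
```

View pics/w3.png

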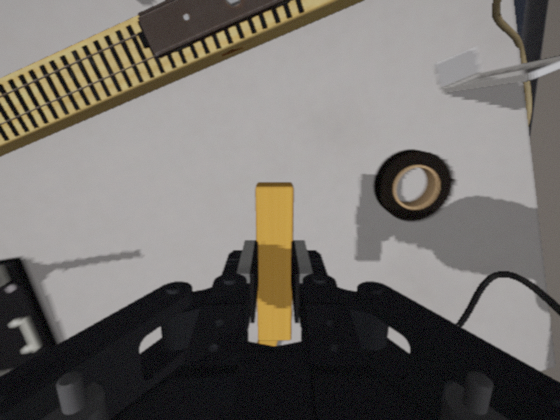

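Request:
servo_tool(commands=[[-1, 0, 0, -0.03, -7], [-1, 0, 0, -0.03, -7], [-1, 0, 0, -0.03, -7], [-1, 0, 0, 0, -7], [-1, 0, 0, 0, -7], [-1, 0, 0, 0, -7], [-1, 0, 0, 0, -7], [-1, 0, 0, 0, -7], [-1, 0, 0, 0, -7], [-1, 0, 0, 0, -7], [-1, 0, 0, 0, -7], [-1, 0, 0, 0, -7]])

```text
clock: 4.98
tool_pos: [618.7, -313.8, 218.2]
orientation: [0.769, 0.639, -0.0, -0.0]
ft_force: [0.0, -0.2, -1.0]
width: 0.19
```

Request:
servo_tool(commands=[[-1, 0, 0, 0, -7], [-1, 0, 0, 0, -4], [-1, 0, 0, 0, 0]])

```text
clock: 5.23
tool_pos: [618.6, -313.9, 218.2]
orientation: [0.706, 0.708, -0.0, -0.0]
ft_force: [-0.8, -1.0, -1.1]
width: 0.185
```

```bash
python3 - <<'E'
from h import *
plan(440,60,235,90)
E
```

```text
t5.23 pos [ 618.6 -313.9  218.2] q [ 7.064e-01  7.078e-01 -1.000e-04 -4.000e-04] F [-0.8 -1.  -1.1] w 0.185
yaw now 90.11 turn 0.11 (rows 0.0) then shift mm [ 373.9 -178.7  -16.5] rows>=9.9 j7 0.27
```

Request:
servo_tool(commands=[[-1, 0.034, -0.0162, -0.0015, 0], [-1, 0.034, -0.0162, -0.0015, 0], [-1, 0.034, -0.0162, -0.0015, 0], [-1, 0.034, -0.0162, -0.0015, 0], [-1, 0.034, -0.0162, -0.0015, 0], [-1, 0.034, -0.0162, -0.0015, 0], [-1, 0.034, -0.0162, -0.0015, 0], [-1, 0.034, -0.0162, -0.0015, 0], [-1, 0.034, -0.0162, -0.0015, 0], [-1, 0.034, -0.0162, -0.0015, 0], [-1, 0.034, -0.0162, -0.0015, 0], [-1, 0, 0, 0, 0]])

```text
clock: 6.23
tool_pos: [437.0, 68.3, 235.8]
orientation: [0.703, 0.711, 0.001, -0.001]
ft_force: [0.2, 0.5, -1.0]
width: 0.187
```

Request:
servo_tool(commands=[[-1, 0, 0, 0, 0], [-1, 0, 0, 0, 0]])

```text
clock: 6.4
tool_pos: [440.6, 59.6, 235.4]
orientation: [0.707, 0.707, -0.0, 0.001]
ft_force: [0.8, 0.5, -0.9]
width: 0.187
```

```bash
python3 - <<'E'
from h import *
d=cam("wrist");save(d,"w4",f=1.4);st()
np.save("w4.npy",d["W"]); cv2.imwrite("pics/w4raw.png",d["color"])
E
```

```text
t6.45 pos [440.8  58.8 235.3] q [ 7.076e-01  7.066e-01 -1.000e-04  3.000e-04] F [-1.4 -0.7 -1.6] w 0.187
```

View pics/w4.png

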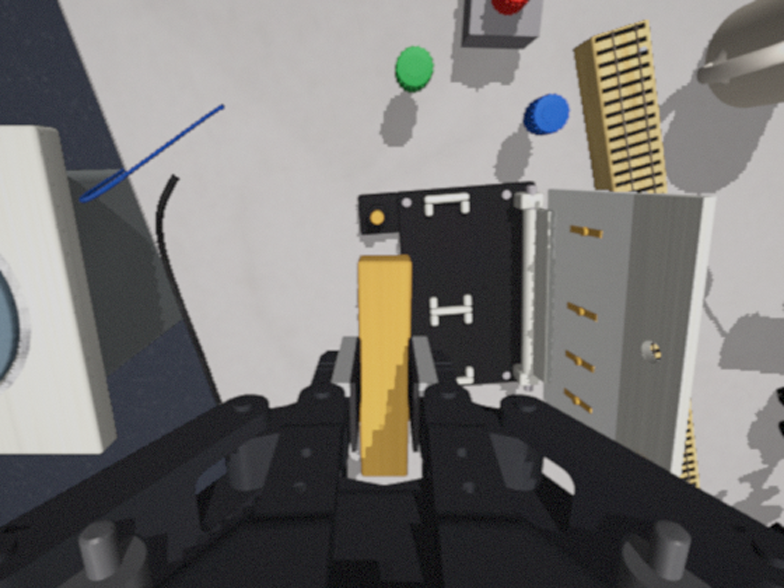

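```bash
python3 - <<'E'
import cv2
im=cv2.imread("pics/w4raw.png")[120:285,250:395]
cv2.imwrite("pics/w4z.png",cv2.resize(im,None,fx=3.6,fy=3.6,interpolation=cv2.INTER_CUBIC)[:600])
E
```

```text
(no output)
```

View pics/w4z.png

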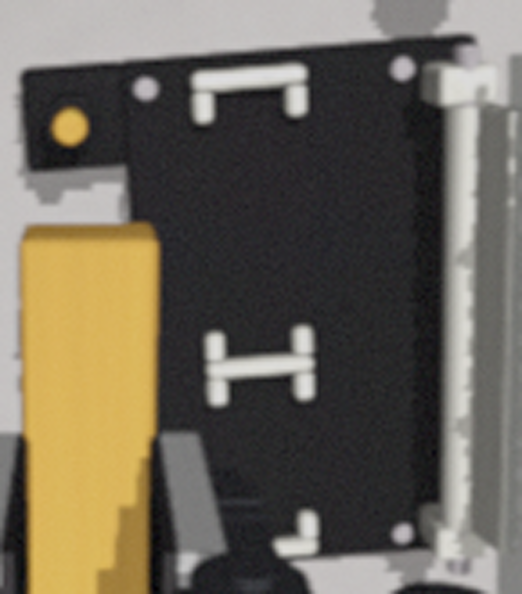

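```bash
python3 - <<'E'
from h import *
d=cam("wrist"); d["W"]=np.load("w4.npy")
f=lambda p,z: onz(d,p[0]/3.6+250-.36,p[1]/3.6+120-.36,z)
up=[f((193,80),20),f((306,74),20)];mid=[f((210,370),20),f((314,364),20)]
scr=[f((147,88),14),f((402,68),14),f((402,533),14)];con=f((70,127),39)
for n,l in(("up",up),("mid",mid)):
    k=l[1]-l[0];print(n,np.round((l[0]+l[1])/2,1),np.linalg.norm(k),np.degrees(np.arctan2(k[1],k[0])))
a=(up[0]+up[1])/2-(mid[0]+mid[1])/2;print("y axis",np.linalg.norm(a),np.degrees(np.arctan2(a[1],a[0]))-90)
k=scr[1]-scr[0];print(np.round(scr,1),np.degrees(np.arctan2(k[1],k[0])))
k=scr[1]-scr[2];print(np.degrees(np.arctan2(k[1],k[0]))-90,np.linalg.norm(k));print(con)
# cyan: side cam boss
s=cam("side");save(s,"side_b",(225,190,345,310),5);save(s,"side_raw")
E
```

```text
up [492.6  99.9  20. ] 35.986525150499034 2.946967099937881
mid [500.7   2.3  20. ] 35.5992821510727 3.435136996083228
y axis 97.90898320536014 4.718972520481188
[[460.4  96.   14. ]
 [542.7 102.3  14. ]
 [555.3 -63.6  14. ]] 4.376895521416224
4.344354193185055 166.3492042162156
[435.67308361  86.29114577  39.        ]
```

View pics/side_b.png

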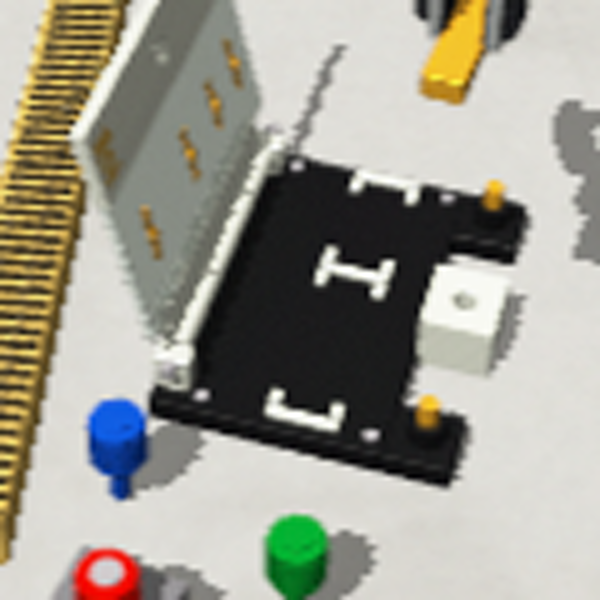

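```bash
python3 - <<'E'
from h import *
d=cam("wrist"); d["W"]=np.load("w4.npy");d["color"]=cv2.imread("pics/w4raw.png");bars(d,242,300)
print(onz(d,384/1.4,262/1.4,242),onz(d,384/1.4,474/1.4,242))
s=cam("side");a=cam("scene");p=onz(s,464/5+225,301/5+190,31);print("boss side",p)
plan(496.6,51,60,94.4)
E
```

```text
[275. 260.] [441.5  55.8] [17.1 83.9] -89.04215605822036
[441.14799631  95.32597476 242.        ] [441.09669227  14.1261679  242.        ]
boss side [439.58807195  14.67985216  31.        ]
t6.70 pos [440.8  58.9 235.1] q [ 7.076e-01  7.066e-01  0.000e+00 -3.000e-04] F [ 0.3 -0.9 -1.9] w 0.187
yaw now 89.91 turn -4.49 (rows 0.6) then shift mm [-12.3  55.1 175.1] rows>=4.4 j7 -0.23
```

Request:
servo_tool(commands=[[-1, -0.0005, 0.014, 0, -4.2], [-1, -0.0025, 0.014, 0.035, 0], [-1, -0.0025, 0.014, 0.035, 0], [-1, -0.0025, 0.0135, 0.035, 0], [-1, 0, 0, 0.035, 0], [-1, 0, 0, 0.035, 0], [-1, 0, 0, 0, 0], [-1, 0, 0, 0, 0]])

```text
clock: 7.37
tool_pos: [494.3, 54.4, 58.4]
orientation: [0.681, 0.733, -0.002, -0.002]
ft_force: [-0.0, 0.1, -1.6]
width: 0.189
```

```bash
python3 - <<'E'
from h import *
plan(496.3,54.4,60,94.2)
d=cam("wrist");save(d,"w5",f=1.4);cv2.imwrite("pics/w5raw.png",d["color"]);np.save("w5.npy",d["W"])
bars(d,67,300)
d=cam("side");save(d,"s5",(225,140,385,290),4)
E
```

```text
t7.37 pos [494.3  54.4  58.4] q [ 0.6807  0.7326 -0.0021 -0.0024] F [-0.   0.1 -1.6] w 0.189
yaw now 94.20 turn 0.00 (rows 0.0) then shift mm [-0.1  2.  -1.6] rows>=0.1 j7 -0.38
[501. 240.] [599.5  73. ] [ 7.5 40.1] -14.915996536592148
[274. 260.] [494.8  51.6] [17.7 83.5] -84.87310273558802
[173. 174.] [447.1  93. ] [11.8  8.6] 29.738281715577163
```

View pics/w5.png

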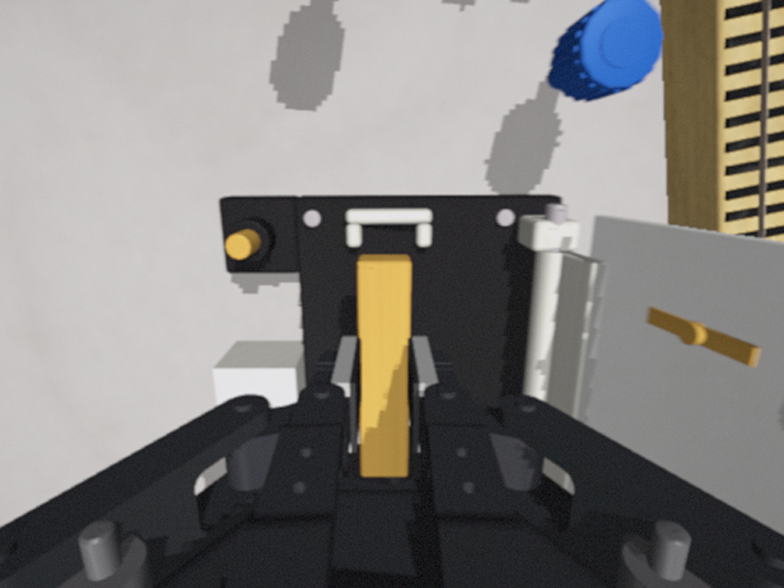

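View pics/s5.png

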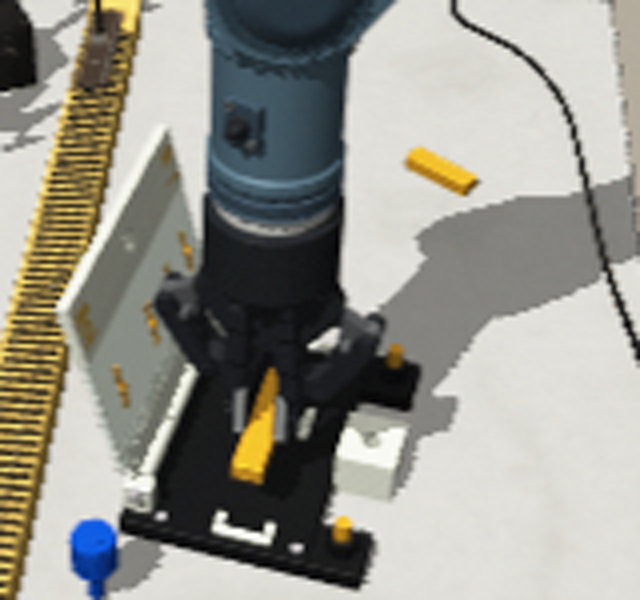

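```bash
python3 - <<'E'
from h import *
d=cam("wrist"); d["W"]=np.load("w5.npy")
a=onz(d,347/1.4,216/1.4,20);b=onz(d,432/1.4,216/1.4,20);print(a,b,(a+b)/2,np.linalg.norm(a-b))
k=b-a;t=np.arctan2(k[1],k[0]);print(np.degrees(t)); m=(a+b)/2; u=np.array([-np.sin(t),np.cos(t)])
print("nest from wall",m[:2]-u*49)
print("contact",onz(d,232/1.4,244/1.4,39))
plan(496.3,54.4,60,94.2)
E
```

```text
[475.75378347  98.56383174  20.        ] [511.21566277 101.15203227  20.        ] [493.48472312  99.857932    20.        ] 35.556204314732184
4.174355546795358
nest from wall [497.05152189  50.98792129]
contact [434.04623715  87.0088771   39.        ]
t7.52 pos [499.   55.4  62.9] q [0.6805 0.7328 0.0019 0.0018] F [ 0.1 -0.2 -1. ] w 0.188
yaw now 94.24 turn 0.04 (rows 0.0) then shift mm [-0.8 -2.7  2.8] rows>=0.1 j7 -0.38
```

Request:
servo_tool(commands=[[-1, 0, 0, 0.015, 0], [-1, 0, 0, 0.012, 0], [-1, 0, 0, 0.006, 0], [-1, 0, 0, 0.003, 0], [-1, 0, 0, 0, 0], [-1, 0, 0, 0, 0]])

```text
clock: 8.02
tool_pos: [496.7, 55.2, 24.7]
orientation: [0.68, 0.733, 0.0, 0.0]
ft_force: [-0.9, 0.0, -1.4]
width: 0.189
```

```bash
python3 - <<'E'
from h import *
for i in range(3):
  d=cam("wrist");st()
save(d,"w6",f=1.4)
d=cam("side");save(d,"s6",(225,140,385,290),4)
E
```

```text
t8.07 pos [496.9  55.2  24.8] q [6.803e-01 7.330e-01 4.000e-04 3.000e-04] F [ 0.2  0.4 -2.1] w 0.189
t8.12 pos [497.   55.2  24.8] q [6.803e-01 7.329e-01 4.000e-04 4.000e-04] F [-0.7  0.7 -1.6] w 0.190
t8.17 pos [497.   55.2  24.8] q [6.803e-01 7.329e-01 4.000e-04 4.000e-04] F [ 0.6  0.1 -1.5] w 0.186
```

View pics/w6.png

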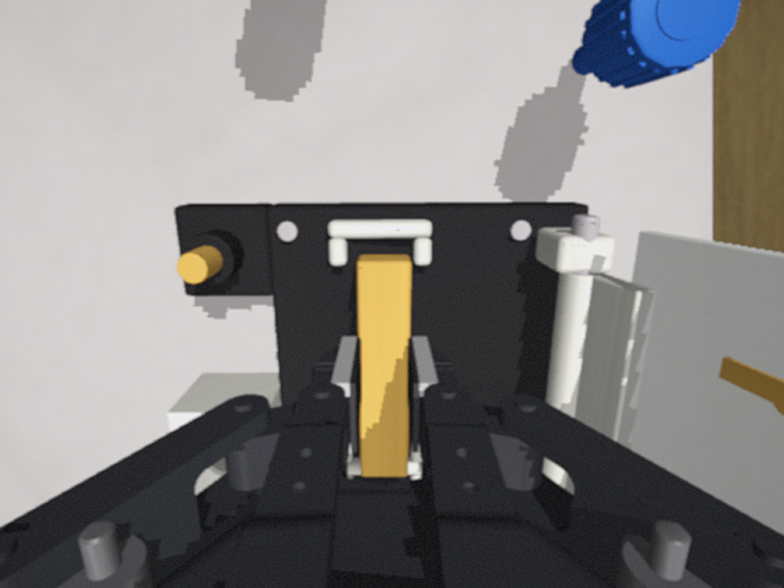

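View pics/s6.png

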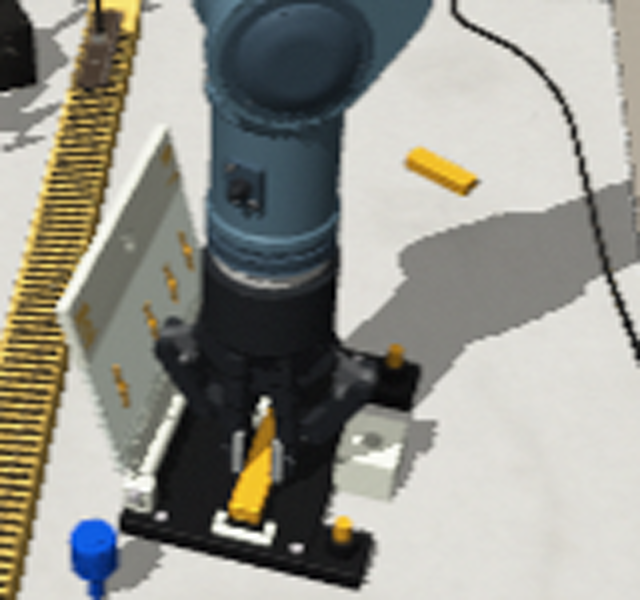

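```bash
python3 - <<'E'
from h import *
d=cam("wrist")
print(st()["tool_pos"])
f=lambda u,v,z: np.round(onz(d,u/1.4,v/1.4,z),1)
print("bar ends",f(384,257,31.5),f(384,474,31.5))
print("wall top outer/inner",f(381,221,20),f(381,237,20),"cheeks",f(330,250,20),f(432,250,20),f(340,264,20),f(422,264,20))
E
```

```text
t8.27 pos [496.8  55.1  24.7] q [6.803e-01 7.329e-01 3.000e-04 3.000e-04] F [ 1.3 -0.1 -0.6] w 0.185
[496.81324852  55.14968718  24.68701841]
bar ends [494.6  92.5  31.5] [500.6  10.   31.5]
wall top outer/inner [492.8 102.5  20. ] [493.2  97.   20. ] cheeks [475.8  91.2  20. ] [511.2  93.8  20. ] [479.5  86.4  20. ] [508.2  88.5  20. ]
```

Request:
servo_tool(commands=[[-1, 0, -0.0005, 0.003, 0], [-1, 0, 0, 0.002, 0], [-1, 0, 0, 0.0, 0], [-1, 0, 0, 0, 0]])

```text
clock: 8.6
tool_pos: [496.3, 55.0, 20.4]
orientation: [0.68, 0.733, -0.0, 0.0]
ft_force: [-3.5, -0.2, 8.7]
width: 0.184
```

```bash
python3 - <<'E'
from h import *
st()
E
```

```text
t8.60 pos [496.3  55.   20.4] q [ 6.804e-01  7.329e-01 -3.000e-04  4.000e-04] F [-3.5 -0.2  8.7] w 0.184
```

Request:
servo_tool(commands=[[-0.2, 0, 0, 0, 0], [-0.2, 0, 0, 0, 0], [-0.2, 0, 0, 0, 0], [-0.2, 0, 0, -0.005, 0], [-0.2, 0, 0, -0.015, 0], [-0.2, 0, 0, -0.03, 0], [-0.2, 0, 0, -0.04, 0], [-0.2, 0, 0, -0.04, 0], [-0.2, 0, 0, -0.04, 0], [-0.2, 0, 0, -0.04, 0]])

```text
clock: 9.43
tool_pos: [495.3, 55.2, 231.2]
orientation: [0.68, 0.733, -0.0, -0.0]
ft_force: [0.2, -0.8, -0.0]
width: 0.404
```

```bash
python3 - <<'E'
from h import *
d=cam("wrist");save(d,"w7",f=1.4); bars(d,26)
d=cam("side");save(d,"s7",(225,140,385,290),4)
plan(478,-297,235,-21)
E
```

```text
[275. 181.] [496.9  49.9] [20.1 84.6] -85.27892009465383
t9.53 pos [501.4  56.4 237.2] q [0.6803 0.7329 0.0054 0.0057] F [ 0.7 -0.8 -0.6] w 0.398
yaw now 94.27 turn 115.27 (rows 16.1) then shift mm [104.8 338.3   1.8] rows>=8.5 j7 -0.21
```

View pics/w7.png

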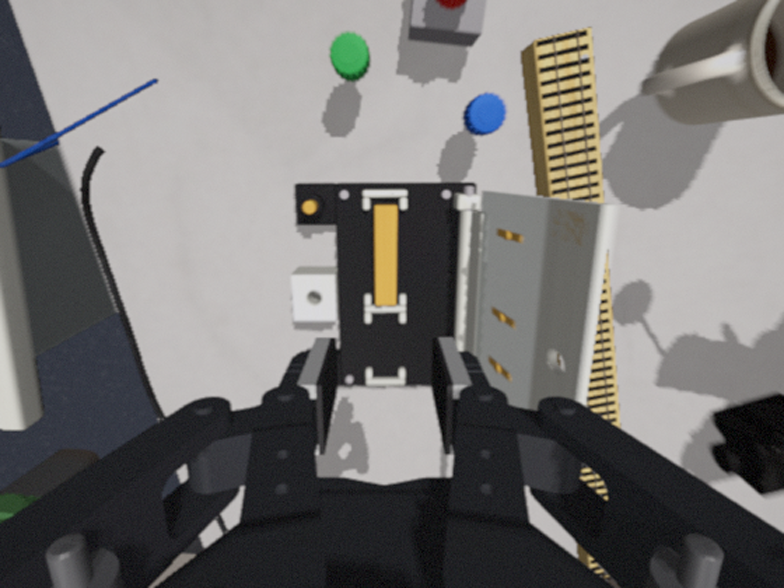

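View pics/s7.png

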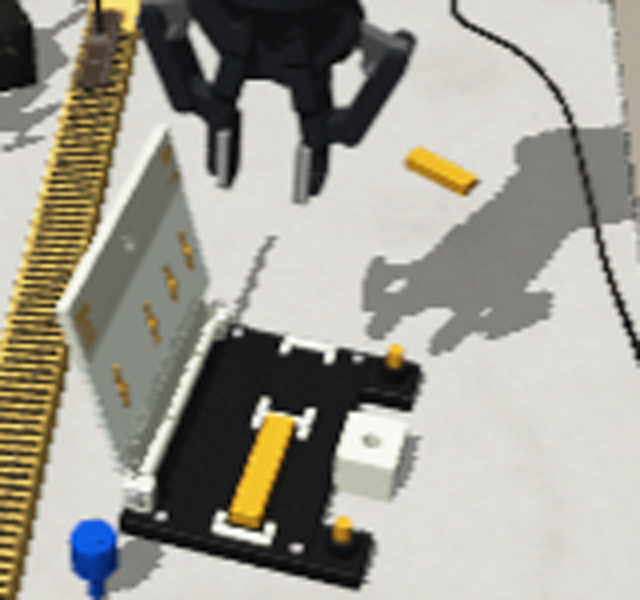

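Request:
servo_tool(commands=[[0.2, 0, 0, 0, -7], [0.2, 0, 0, 0, -7], [0.2, 0, 0, 0, -7], [0.2, 0, 0, 0, -7], [0.2, 0, 0, 0, -7], [0.2, 0, 0, 0, -7], [0.2, 0, 0, 0, -7], [0.2, 0, 0, 0, -7], [0.2, 0, 0, 0, -7], [0.2, 0, 0, 0, -1.5], [0.2, 0, 0, 0, 0]])

```text
clock: 10.45
tool_pos: [495.5, 55.0, 228.8]
orientation: [0.184, 0.983, -0.0, -0.0]
ft_force: [1.4, -0.8, 0.8]
width: 0.599
```

```bash
python3 - <<'E'
from h import *
plan(478,-297,100,158.6);plan(478,-297,60,158.6)
E
```

```text
t10.45 pos [495.5  55.  228.8] q [ 1.840e-01  9.829e-01 -0.000e+00 -4.000e-04] F [ 1.4 -0.8  0.8] w 0.599
yaw now 158.79 turn 0.19 (rows 0.0) then shift mm [-112.2 -334.1  128.8] rows>=9.0 j7 0.90
t10.45 pos [495.5  55.  228.8] q [ 1.840e-01  9.829e-01 -0.000e+00 -4.000e-04] F [ 1.4 -0.8  0.8] w 0.599
yaw now 158.79 turn 0.19 (rows 0.0) then shift mm [-112.3 -334.1  168.8] rows>=9.4 j7 0.90
```

Request:
servo_tool(commands=[[0.2, -0.0112, -0.0334, 0, 0], [0.2, -0.0112, -0.0334, 0, 0], [0.2, -0.0112, -0.0334, 0, 0], [0.2, -0.0112, -0.0334, 0, 0], [0.2, -0.0112, -0.0334, 0.02, 0], [0.2, -0.0112, -0.0334, 0.02, 0], [0.2, -0.0112, -0.0334, 0.02, 0], [0.2, -0.0112, -0.0334, 0.02, 0], [0.2, -0.0112, -0.0334, 0.02, 0], [0.2, -0.0112, -0.0334, 0.02, 0], [0.2, 0, 0, 0.03, 0], [0.2, 0, 0, 0.019, 0]])

```text
clock: 11.45
tool_pos: [476.8, -300.5, 57.4]
orientation: [0.188, 0.982, -0.0, -0.001]
ft_force: [0.3, 1.2, -1.3]
width: 0.599
```

Request:
servo_tool(commands=[[0.2, 0, 0, 0, 0], [0.2, 0, 0, 0, 0], [0.2, 0, 0, 0, 0]])

```text
clock: 11.7
tool_pos: [480.5, -296.4, 61.3]
orientation: [0.184, 0.983, -0.0, 0.001]
ft_force: [0.1, 0.5, 1.2]
width: 0.601
```

```bash
python3 - <<'E'
from h import *
d=cam("wrist");save(d,"w8"); bars(d,12)
plan(478,-297,4,158.6)
E
```

```text
[272. 216.] [ 475.6 -298.1] [16.4 55.9] -20.70333925796089
t11.75 pos [ 481.1 -296.7   62. ] q [ 1.837e-01  9.830e-01 -4.000e-04  1.500e-03] F [-0.2  0.1  0.1] w 0.603
yaw now 158.83 turn 0.23 (rows 0.0) then shift mm [ 2.9 -1.4 58. ] rows>=1.4 j7 1.44
```

View pics/w8.png

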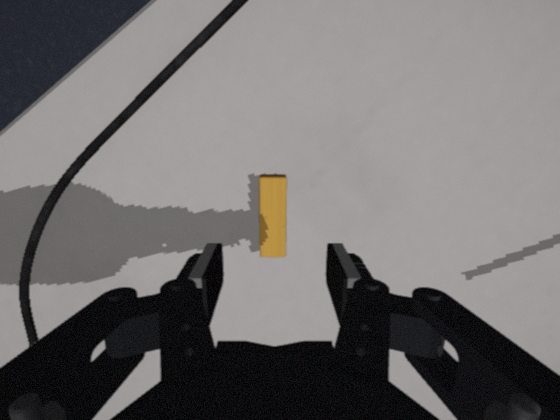

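Request:
servo_tool(commands=[[0.2, 0.003, 0, 0.0275, 0], [0.2, 0, 0, 0.02, 0], [0.2, 0, 0, 0.0095, 0], [0.2, 0, 0, 0, 0], [-1, 0, 0, 0, 0], [-1, 0, 0, 0, 0], [-1, 0, 0, 0, 0], [-1, 0, 0, 0, 0], [-1, 0, 0, 0, 0], [-1, 0, 0, -0.005, 0]])

```text
clock: 12.58
tool_pos: [476.7, -295.8, 8.6]
orientation: [0.184, 0.983, -0.0, 0.0]
ft_force: [-0.3, -0.1, -0.7]
width: 0.19
```

Request:
servo_tool(commands=[[-1, 0, 0, -0.03, 0], [-1, 0, 0, -0.04, 0], [-1, 0, 0, -0.04, 0], [-1, 0, 0, -0.04, 7], [-1, 0, 0, -0.02, 7], [-1, 0, 0, 0, 7], [-1, 0, 0, 0, 7], [-1, 0, 0, 0, 7], [-1, 0, 0, 0, 7], [-1, 0, 0, 0, 7], [-1, 0, 0, 0, 7], [-1, 0, 0, 0, 7]])

```text
clock: 13.58
tool_pos: [476.0, -295.5, 178.2]
orientation: [0.673, 0.74, -0.0, -0.0]
ft_force: [-0.8, -0.4, -1.3]
width: 0.189
```

Request:
servo_tool(commands=[[-1, 0, 0, 0, 1.4], [-1, 0, 0, 0, 0], [-1, 0, 0, 0, 0]])

```text
clock: 13.83
tool_pos: [476.3, -295.6, 178.2]
orientation: [0.679, 0.734, -0.0, -0.0]
ft_force: [0.6, 0.4, -1.1]
width: 0.186
```

```bash
python3 - <<'E'
from h import *
d=cam("wrist");save(d,"w9"); s=st(); bars(d,s["tool_pos"][2]+6,500)
plan(503,-27,s["tool_pos"][2],94.3)
E
```

```text
t13.88 pos [ 476.4 -295.6  178.2] q [ 6.789e-01  7.343e-01 -0.000e+00 -1.000e-04] F [ 0.1 -0.2  0.7] w 0.188
[274. 253.] [ 476.7 -294. ] [17.  56.9] -84.61785915870936
[531. 154.] [ 588.7 -245.7] [141.1  10.9] 106.22985744085902
t13.88 pos [ 476.4 -295.6  178.2] q [ 6.789e-01  7.343e-01 -0.000e+00 -1.000e-04] F [ 0.1 -0.2  0.7] w 0.188
yaw now 94.49 turn 0.19 (rows 0.0) then shift mm [265.9  46.7   0. ] rows>=6.5 j7 0.46
```

View pics/w9.png

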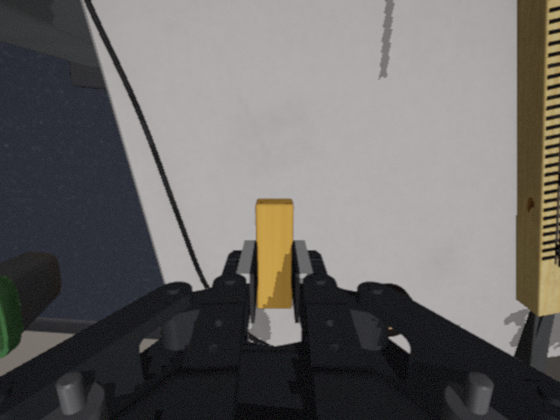

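Request:
servo_tool(commands=[[-1, 0.0323, 0.0059, 0, 0], [-1, 0.0323, 0.0059, 0, 0], [-1, 0.0323, 0.0059, 0, 0], [-1, 0.0323, 0.0059, 0, 0], [-1, 0.0323, 0.0059, 0, 0], [-1, 0.0323, 0.0059, 0, 0], [-1, 0.0323, 0.0059, 0, 0], [-1, 0.0323, 0.0059, 0.01, 0], [-1, 0, 0, 0.038, 0], [-1, 0, 0, 0.038, 0], [-1, 0, 0, 0.032, 0], [-1, 0, 0, 0, 0]])

```text
clock: 14.88
tool_pos: [497.6, -34.1, 54.2]
orientation: [0.679, 0.734, -0.004, -0.006]
ft_force: [-2.1, -0.1, -2.2]
width: 0.186
```

Request:
servo_tool(commands=[[-1, 0, 0, 0, 0], [-1, 0, 0, 0, 0], [-1, 0, 0, 0, 0]])

```text
clock: 15.13
tool_pos: [506.6, -34.7, 62.9]
orientation: [0.68, 0.733, 0.002, 0.002]
ft_force: [0.8, 0.2, -0.5]
width: 0.19
```

```bash
python3 - <<'E'
from h import *
d=cam("wrist");save(d,"w10",f=1.4); s=st(); bars(d,s["tool_pos"][2]+6,500)
np.save("w10.npy",d["W"])
plan(503,-34.4,20,94.3)
E
```

```text
t15.18 pos [506.5 -34.8  62.9] q [0.6798 0.7334 0.0016 0.0022] F [-0.4  0.2 -0.9] w 0.190
[460. 317.] [605.5 -61. ] [ 7.6 44.2] -29.542733719691704
[474. 245.] [602.5 -20.6] [ 7.2 38. ] -17.021521070920805
[274. 252.] [506.9 -32.9] [17.9 57.4] -84.71755212657914
[494. 144.] [599.2  27.2] [ 6.8 34.9] 0.5962117266552225
[268.  80.] [498.2  43.8] [13.6 62.1] -85.17124882915516
t15.18 pos [506.5 -34.8  62.9] q [0.6798 0.7334 0.0016 0.0022] F [-0.4  0.2 -0.9] w 0.190
yaw now 94.35 turn 0.05 (rows 0.0) then shift mm [ 0.7 -3.7 42.9] rows>=1.0 j7 -0.15
```

View pics/w10.png

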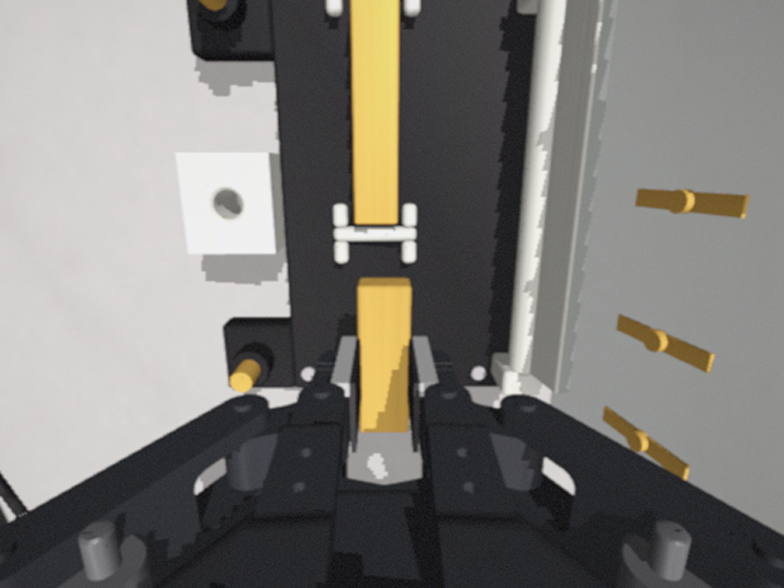

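```bash
python3 - <<'E'
from h import *
d=cam("wrist")
f=lambda u,v,z: onz(d,u/1.4,v/1.4,z)
a=f(333,235,20);b=f(417,233,20);k=b-a;t=np.arctan2(k[1],k[0]);m=(a+b)/2;u=np.array([-np.sin(t),np.cos(t)])
print(a,b,np.linalg.norm(k),np.degrees(t)); t=np.radians(4.4);u=np.array([-np.sin(t),np.cos(t)])
n=m[:2]-u*35; print("mid",m,"nest short",n,"boss",f(229,203,31)," predicted from mid",m[:2]+u*14+np.array([np.cos(t),np.sin(t)])*-59)
print("long bar top",f(376,222,26))
plan(*n,20,94.3)
E
```

```text
[4.82398741e+02 1.53236462e-01 2.00000000e+01] [518.65781714   3.70936507  20.        ] 36.43304296536491 5.601401023116188
mid [500.5282793    1.93130076  20.        ] nest short [503.21344529 -32.96554556] boss [441.58720213  11.76376668  31.        ]  predicted from mid [440.62810053  11.36361664]
long bar top [500.62050094   7.91162957  26.        ]
t15.23 pos [506.3 -34.8  62.8] q [0.6798 0.7334 0.0014 0.0021] F [ 0.2 -0.1 -1.2] w 0.186
yaw now 94.35 turn 0.05 (rows 0.0) then shift mm [ 2.2 -3.1 42.7] rows>=1.0 j7 -0.15
```

Request:
servo_tool(commands=[[-1, 0, 0, 0.015, 0], [-1, 0, 0, 0.012, 0], [-1, 0, 0, 0.006, 0], [-1, 0, 0, 0.001, 0], [-1, 0, 0, 0, 0], [-1, 0, 0, 0, 0], [-1, 0, 0, 0, 0]])

```text
clock: 15.82
tool_pos: [504.5, -34.5, 26.8]
orientation: [0.68, 0.734, 0.0, 0.0]
ft_force: [0.5, 0.4, -1.7]
width: 0.192
```

```bash
python3 - <<'E'
from h import *
d=cam("wrist");save(d,"w11",f=1.4); s=st(); bars(d,s["tool_pos"][2]+6,500)
np.save("w11.npy",d["W"])
d=cam("side");save(d,"s11",(225,140,385,290),4)
E
```

```text
t15.87 pos [504.5 -34.5  26.8] q [6.796e-01 7.335e-01 4.000e-04 4.000e-04] F [-0.1 -0.1 -0.7] w 0.186
[533. 287.] [635.4 -40.2] [11.2 34.8] -19.33517760547227
[274. 253.] [504.7 -32.9] [18.4 57.9] -84.70720286855575
[271.  86.] [497.8  41.8] [17.1 67.1] -84.75744884594086
```

View pics/w11.png

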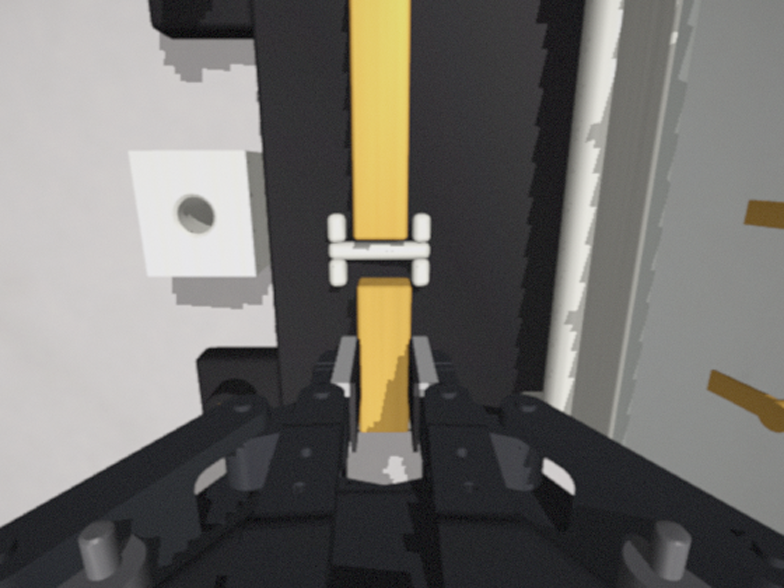

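View pics/s11.png

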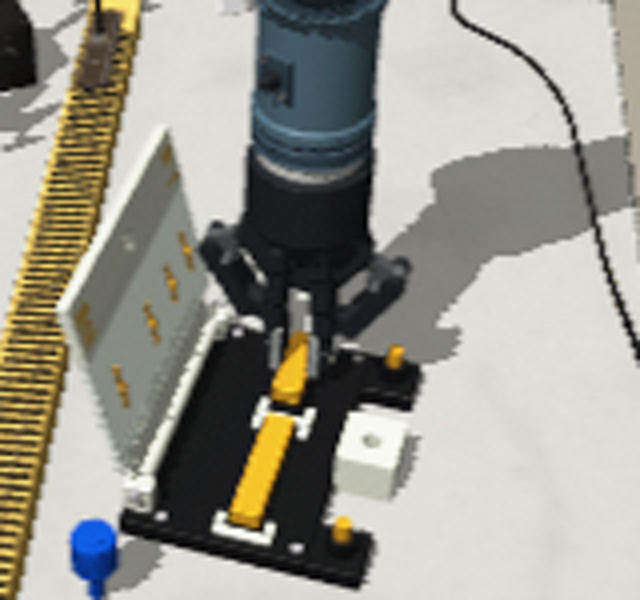

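Request:
servo_tool(commands=[[-1, 0, -0.0015, 0.003, 0], [-1, 0, 0, 0.003, 0], [-1, 0, 0, 0.002, 0], [-1, 0, 0, 0, 0], [-1, 0, 0, 0, 0]])

```text
clock: 16.33
tool_pos: [502.3, -34.7, 19.2]
orientation: [0.68, 0.733, -0.001, -0.0]
ft_force: [-4.3, -0.2, 8.6]
width: 0.19
```

```bash
python3 - <<'E'
from h import *
d=cam("wrist");save(d,"w12",f=1.4); s=st()
E
```

```text
t16.38 pos [502.3 -34.7  19.2] q [ 6.797e-01  7.335e-01 -7.000e-04 -1.000e-04] F [-3.1 -0.2  7.9] w 0.193
```

View pics/w12.png

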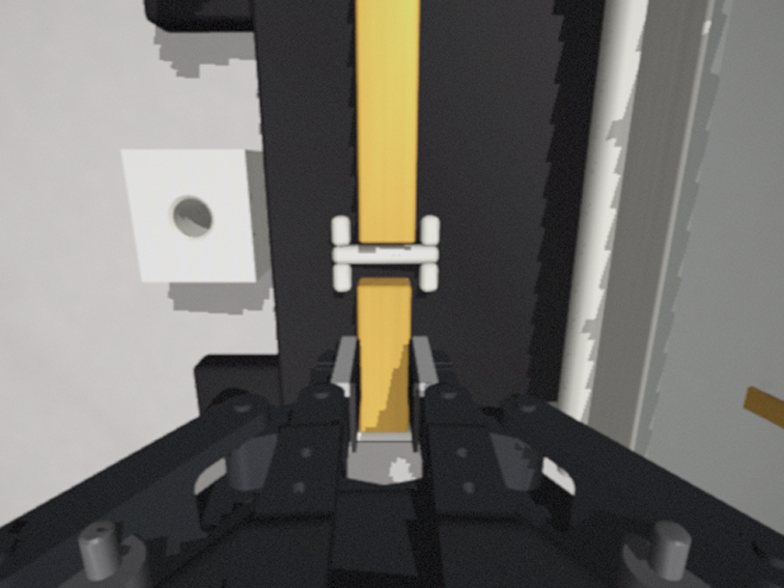

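Request:
servo_tool(commands=[[-0.2, 0, 0, 0, 0], [-0.2, 0, 0, 0, 0], [-0.2, 0, 0, 0, 0], [-0.2, 0, 0, -0.005, 0], [-0.2, 0, 0, -0.015, 0], [-0.2, 0, 0, -0.03, 0], [-0.2, 0, 0, -0.04, 0], [-0.2, 0, 0, -0.04, 0], [-0.2, 0, 0, -0.04, 0], [-0.2, 0, 0, -0.04, 0], [-1, 0, 0, 0, 0], [-1, 0, 0, 0, 0]])

```text
clock: 17.38
tool_pos: [504.9, -34.6, 231.9]
orientation: [0.68, 0.734, 0.002, 0.003]
ft_force: [-1.1, -0.0, -0.6]
width: 0.125
```

```bash
python3 - <<'E'
from h import *
d=cam("wrist");save(d,"w13",f=1.4); bars(d,26);s0=st()
d=cam("side");save(d,"s13",(225,140,385,290),4);cv2.imwrite("pics/s13raw.png",d["color"])
c,s=np.cos(np.radians(4.4)),np.sin(np.radians(4.4))
H=np.array([564.1,21.5,32]);ex=np.array([c,s,0]);ey=np.array([-s,c,0]);ez=np.array([0,0,1])
for t in [1.7,1.8,1.9,2.0,2.1]:
    e=H+145*(-np.cos(t)*ex+np.sin(t)*ez)
    print(t,[(np.round((proj(d,e+k*88*ey)-[225,140])*4)).tolist() for k in(1,-1)],np.round(e))
E
```

```text
[270. 176.] [502.5 -33.6] [19.1 57.1] -85.46406824905529
[270.  99.] [496.6  48.8] [19.8 83.8] -85.4134426133995
t17.43 pos [503.  -34.7 229.4] q [6.797e-01 7.335e-01 5.000e-04 1.100e-03] F [ 0.1  0.1 -0.6] w 0.041
1.7 [[94.0, 310.0], [192.0, 124.0]] [583.  23. 176.]
1.8 [[69.0, 308.0], [170.0, 123.0]] [597.  24. 173.]
1.9 [[45.0, 308.0], [148.0, 124.0]] [611.  25. 169.]
2.0 [[23.0, 310.0], [128.0, 127.0]] [624.  26. 164.]
2.1 [[2.0, 315.0], [109.0, 132.0]] [637.  27. 157.]
```

View pics/w13.png

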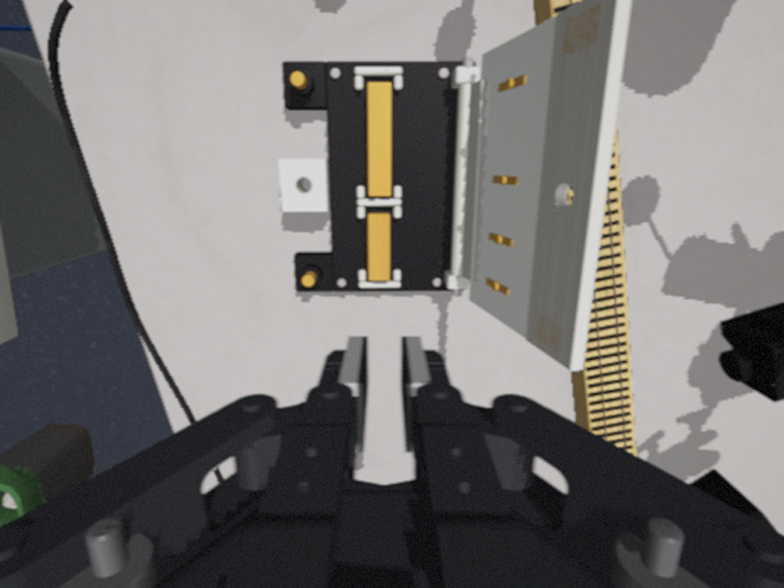

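View pics/s13.png

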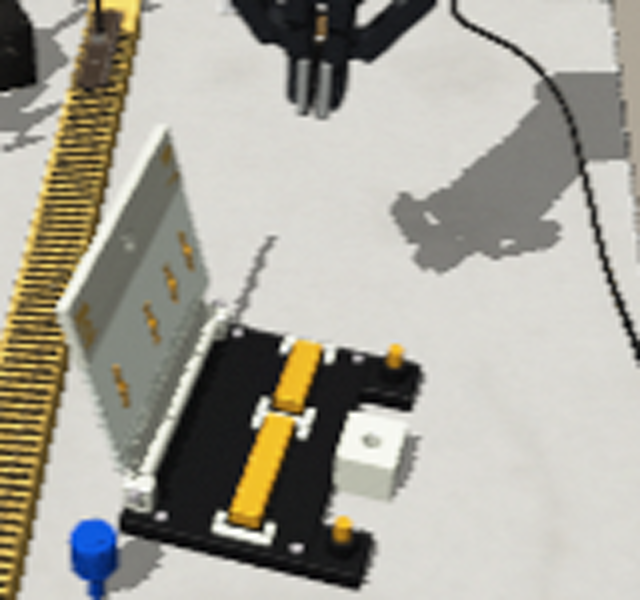

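```bash
python3 - <<'E'
from h import *
a=cam("scene");b=cam("side")
print(tri([ray(a,302,135),ray(b,164,204)]),tri([ray(a,394,175),ray(b,247,100)]))
print("arm tip",tri([ray(a,322,125),ray(b,150,182)]))
print("rack end z0",onz(b,217,298,10),"rack mid",onz(b,232,215,20))
print("mug",onz(b,170,290,0), "blk", onz(b,240,328,0))
save(a,"sc13",(180,60,460,270),2.8)
E
```

```text
[761.06631083 147.51439665 185.2039647 ] [ 767.44506849 -307.47420791  219.4476635 ]
arm tip [815.07866192 117.40824847 214.49049282]
rack end z0 [611.92131747 217.94344751  10.        ] rack mid [696.60480633 -33.55873664  20.        ]
mug [727.35219483 231.82295179   0.        ] blk [534.88883107 262.36211579   0.        ]
```

View pics/sc13.png

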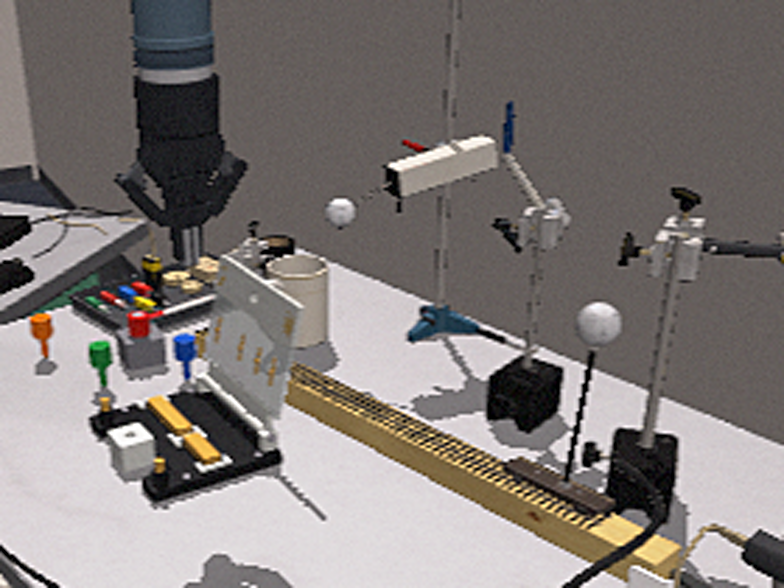

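Request:
servo_tool(commands=[[-1, 0, 0, 0, -7], [-1, 0, 0, 0, -7], [-1, 0, 0, 0, -7], [-1, 0, 0, 0, -7], [-1, 0, 0, 0, -7], [-1, 0, 0, 0, -7], [-1, 0, 0, 0, -7], [-1, 0, 0, 0, -7], [-1, 0, 0, 0, -7], [-1, 0, 0, 0, -7], [-1, 0, 0, 0, -7], [-1, 0, 0, 0, -7]])

```text
clock: 18.58
tool_pos: [501.1, -34.5, 226.2]
orientation: [0.011, 1.0, 0.001, -0.002]
ft_force: [-0.8, 0.3, -0.3]
width: -0.005
```

Request:
servo_tool(commands=[[-1, 0, 0, 0, -6], [-1, -0.038, 0.004, 0, 0], [-1, -0.038, 0.004, 0, 0], [-1, -0.038, 0.004, 0, 0], [-1, -0.038, 0.004, 0, 0], [-1, 0, 0, 0, 0], [-1, 0, 0, 0, 0]])

```text
clock: 19.17
tool_pos: [652.6, -6.0, 224.3]
orientation: [-0.039, 0.999, 0.002, -0.003]
ft_force: [-1.3, 0.4, -0.6]
width: -0.003
```

```bash
python3 - <<'E'
from h import *
plan(655,-10,140,184.4)
d=cam("wrist");save(d,"w14")
d=cam("side");save(d,"s14",(205,100,365,250),4)
E
```

```text
t19.17 pos [652.6  -6.  224.3] q [-0.0387  0.9992  0.0016 -0.0029] F [-1.3  0.4 -0.6] w -0.003
yaw now -175.56 turn -359.96 (rows 50.3) then shift mm [-2.5 -4.4 84.3] rows>=2.0 j7 1.37
```

View pics/w14.png

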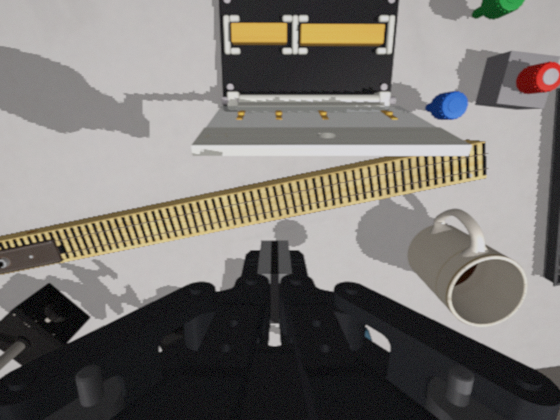

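View pics/s14.png

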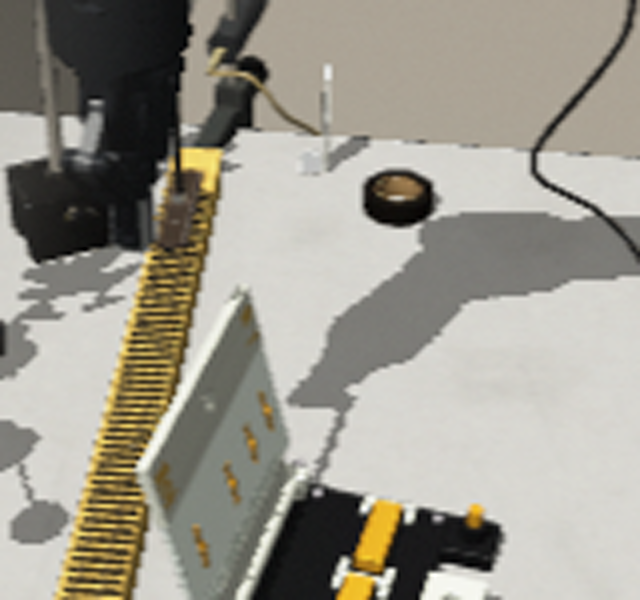

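Request:
servo_tool(commands=[[-1, 0, 0, 0.028, 0], [-1, 0, 0, 0.028, 0], [-1, 0, 0, 0.028, 0], [-1, 0.01, 0, 0, 0], [-1, 0.008, 0, 0, 0], [-1, 0.007, 0, 0, 0], [-1, 0.007, 0, 0, 0], [-1, 0.007, 0, 0, 0], [-1, 0.007, 0, 0, 0], [-1, 0.007, 0, 0, 0], [-1, 0.007, 0, 0, 0]])

```text
clock: 20.18
tool_pos: [593.0, -11.7, 145.2]
orientation: [-0.038, 0.999, -0.0, 0.001]
ft_force: [0.2, 0.4, -0.2]
width: 0.002
```

```bash
python3 - <<'E'
from h import *
st()
d=cam("side");save(d,"s15",(205,120,365,270),4)
E
```

```text
t20.18 pos [593.  -11.7 145.2] q [-3.810e-02  9.993e-01 -2.000e-04  1.000e-03] F [ 0.2  0.4 -0.2] w 0.002
```

View pics/s15.png

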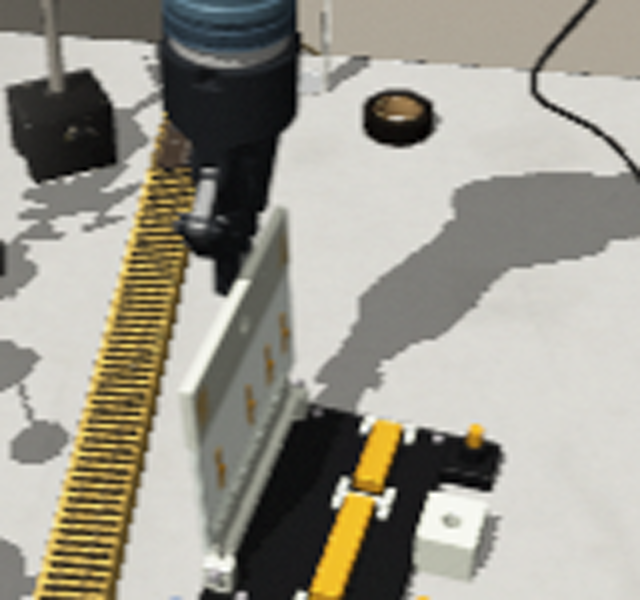

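Request:
servo_tool(commands=[[-1, 0.008, 0, 0.0005, 0], [-1, 0.008, 0, 0.0005, 0], [-1, 0.008, 0, 0.0005, 0], [-1, 0.008, 0, 0.0005, 0], [-1, 0.008, 0, 0.0005, 0], [-1, 0.008, 0, 0.0005, 0], [-1, 0.008, 0, 0.0005, 0], [-1, 0.008, 0, 0.0005, 0], [-1, 0.008, 0, 0, 0], [-1, 0.008, 0, 0, 0], [-1, 0.008, 0, 0, 0], [-1, 0.008, 0, 0, 0]])

```text
clock: 21.23
tool_pos: [496.3, -19.1, 140.3]
orientation: [-0.038, 0.999, -0.0, -0.0]
ft_force: [0.2, -0.4, -0.1]
width: -0.001
```

```bash
python3 - <<'E'
from h import *
st()
d=cam("side");save(d,"s16",(205,120,365,270),4)
E
```

```text
t21.23 pos [496.3 -19.1 140.3] q [-3.810e-02  9.993e-01 -0.000e+00 -2.000e-04] F [ 0.2 -0.4 -0.1] w -0.001
```

View pics/s16.png

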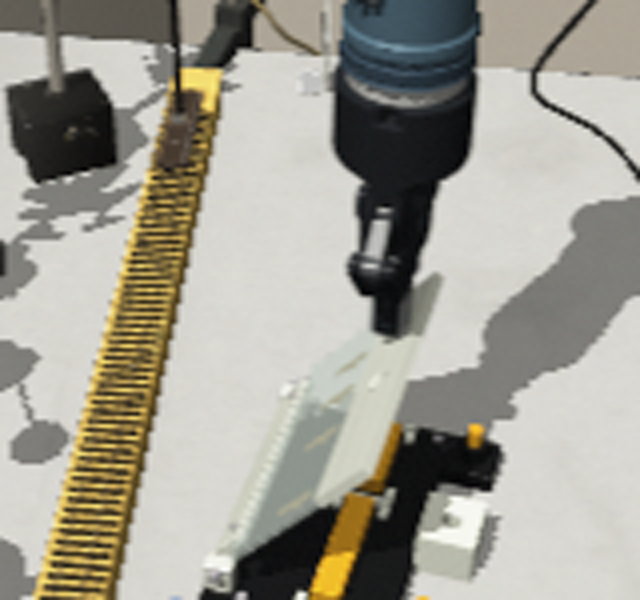

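Request:
servo_tool(commands=[[-1, 0.008, 0, 0, 0], [-1, 0, 0, -0.02, 0], [-1, 0, 0, -0.04, 0], [-1, 0, 0, -0.035, 0], [0, 0, 0, 0, 0]])

```text
clock: 21.7
tool_pos: [494.4, -19.0, 242.7]
orientation: [-0.038, 0.999, -0.001, 0.007]
ft_force: [1.3, 0.6, 0.2]
width: 0.127
```

```bash
python3 - <<'E'
from h import *
a=cam("side");b=cam("scene");w=cam("wrist")
save(w,"w17");save(a,"s17",(165,170,345,350),3.3)
rs=[]
for d in(a,b):
    h=cv2.cvtColor(d["color"],cv2.COLOR_BGR2HSV)
    m=cv2.inRange(h,(0,140,70),(6,255,255))|cv2.inRange(h,(174,140,70),(180,255,255))
    cs,_=cv2.findContours(m,0,1)
    for c in cs:
        if cv2.contourArea(c)>15: x,y,ww,hh=cv2.boundingRect(c);print((x,y,ww,hh),cv2.contourArea(c))
st()
E
```

```text
(188, 394, 11, 21) 108.5
(161, 386, 12, 23) 136.5
(199, 343, 24, 10) 146.0
(240, 300, 13, 17) 164.5
(107, 171, 6, 8) 23.0
(225, 171, 13, 10) 46.0
(227, 160, 8, 6) 15.5
t21.85 pos [489.2 -19.7 235.5] q [-3.800e-02  9.993e-01 -4.000e-04  3.000e-04] F [-0.5 -0.7 -0.9] w 0.392
```

View pics/w17.png

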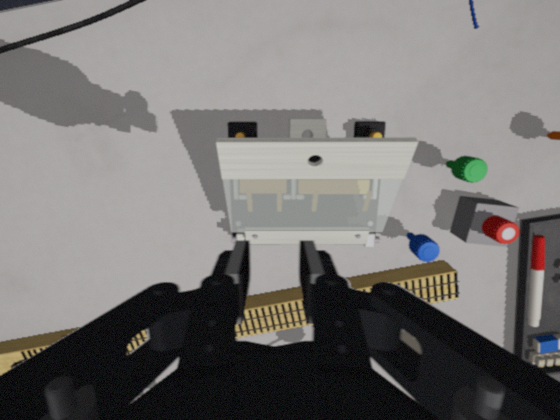

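View pics/s17.png

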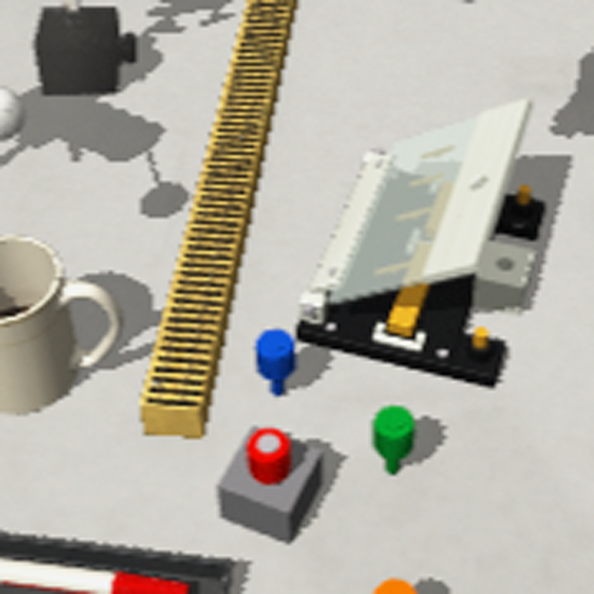

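```bash
python3 - <<'E'
from h import *
a=cam("side");b=cam("scene")
p=onz(a,246.8,303.6,62);print("side",p)
print("scene",onz(b,230,144,62))
save(b,"sc17",(190,120,290,210),6)
w=cam("wrist");save(w,"w17b");st()
h=cv2.cvtColor(w["color"],cv2.COLOR_BGR2HSV);m=cv2.inRange(h,(0,140,70),(6,255,255))|cv2.inRange(h,(174,140,70),(180,255,255))
cs,_=cv2.findContours(m,0,1)
for c in cs:
    if cv2.contourArea(c)>150:print(cv2.boundingRect(c),onz(w,508,234,62))
plan(535,225,150,94.4)
E
```

```text
side [526.53332966 239.68637262  62.        ]
scene [621.156309   518.94814931  62.        ]
t22.00 pos [487.9 -19.7 233.6] q [-3.810e-02  9.993e-01  3.000e-04 -1.700e-03] F [-1.   0.7  0.4] w 0.500
(532, 240, 14, 35) [522.96234123 237.36515147  62.        ]
(483, 221, 38, 27) [522.96234123 237.36515147  62.        ]
t22.00 pos [487.9 -19.7 233.6] q [-3.810e-02  9.993e-01  3.000e-04 -1.700e-03] F [-1.   0.7  0.4] w 0.500
yaw now -175.64 turn -270.04 (rows 37.7) then shift mm [240.3  66.1  83.6] rows>=6.3 j7 1.52
```

View pics/sc17.png

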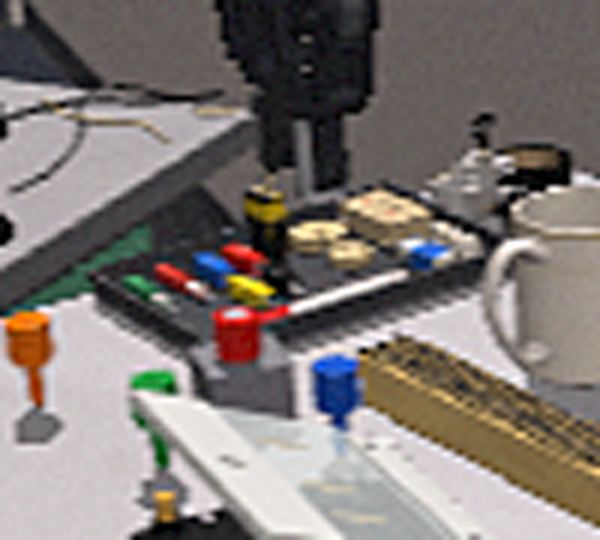

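Request:
servo_tool(commands=[[0.5, 0, 0, 0, 7], [0.5, 0, 0, 0, 7], [0.5, 0, 0, 0, 7], [0.5, 0, 0, 0, 7], [0.5, 0, 0, 0, 7], [0.5, 0, 0, 0, 7], [0.5, 0, 0, 0, 7], [0.5, 0, 0, 0, 7], [0.5, 0, 0, 0, 7], [0.5, 0, 0, 0, 7], [0.5, 0, 0, 0, 7], [0.5, 0, 0, 0, 7]])

```text
clock: 23.0
tool_pos: [488.1, -19.5, 233.5]
orientation: [0.643, 0.766, -0.001, -0.002]
ft_force: [0.1, -0.3, 0.6]
width: 0.752
```

Request:
servo_tool(commands=[[0.5, 0, 0, 0, 6], [0.5, 0, 0, 0, 0], [0.5, 0, 0, 0, 0]])

```text
clock: 23.25
tool_pos: [488.4, -19.5, 234.0]
orientation: [0.679, 0.735, -0.001, -0.001]
ft_force: [-0.8, 0.4, 0.2]
width: 0.748
```

```bash
python3 - <<'E'
from h import *
a=cam("side");b=cam("scene")
print("tri",tri([ray(a,246.8,303.6),ray(b,229.5,173)]))
save(a,"s18",(165,170,345,350),3.3)
d=cam("wrist");save(d,"w18",f=1.4)
plan(526,238,130,94.3)
E
```

```text
tri [526.66950963 238.95275203  60.68056759]
t23.40 pos [488.9 -19.5 234.7] q [ 6.790e-01  7.341e-01 -3.000e-04 -5.000e-04] F [-0.4  0.5  1.6] w 0.752
yaw now 94.47 turn 0.17 (rows 0.0) then shift mm [254.   56.4 104.8] rows>=6.7 j7 -0.03
```

View pics/s18.png

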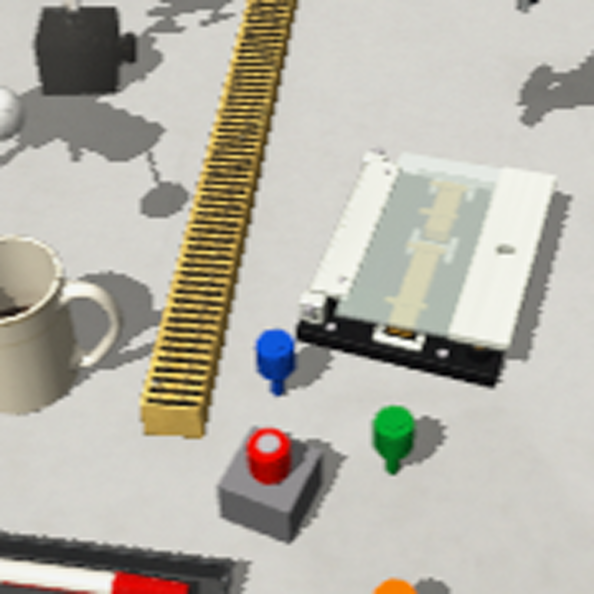

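View pics/w18.png

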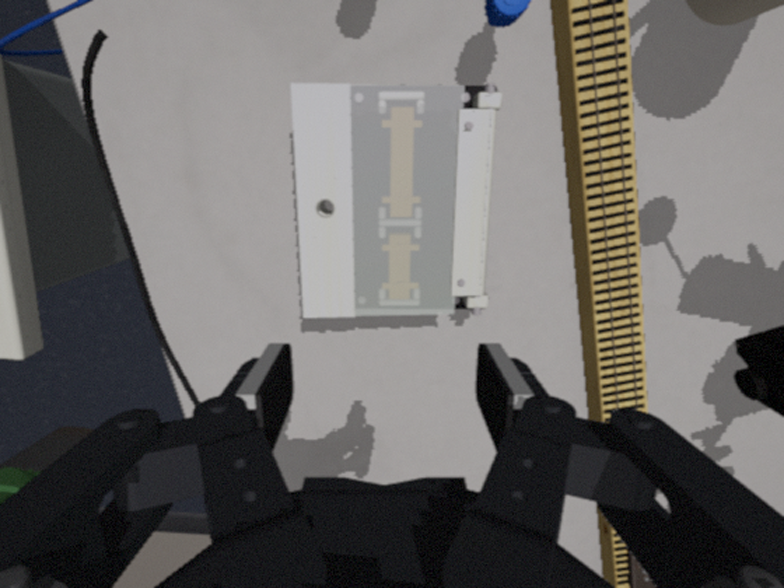

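Request:
servo_tool(commands=[[0.2, 0.0318, 0.0071, 0, 0], [0.2, 0.0318, 0.0071, 0, 0], [0.2, 0.0318, 0.0071, 0, 0], [0.2, 0.0318, 0.0071, 0, 0], [0.2, 0.0318, 0.0071, 0, 0], [0.2, 0.0318, 0.0071, 0.01, 0], [0.2, 0.0318, 0.0071, 0.02, 0], [0.2, 0.0318, 0.0071, 0.02, 0], [0.2, 0, 0, 0.035, 0], [0.2, 0, 0, 0.02, 0], [0.2, 0, 0, 0, 0], [0.2, 0, 0, 0, 0]])

```text
clock: 24.4
tool_pos: [525.6, 237.7, 129.0]
orientation: [0.679, 0.734, -0.001, -0.001]
ft_force: [-0.2, -0.1, -0.0]
width: 0.599
```

Request:
servo_tool(commands=[[0.2, 0, 0, 0, 0], [0.2, 0, 0, 0, 0], [0.2, 0, 0, 0, 0]])

```text
clock: 24.65
tool_pos: [528.2, 238.5, 132.4]
orientation: [0.68, 0.733, 0.002, 0.001]
ft_force: [-1.0, -0.5, -0.1]
width: 0.599
```

```bash
python3 - <<'E'
from h import *
d=cam("wrist");save(d,"w19",f=1.4)
h=cv2.cvtColor(d["color"],cv2.COLOR_BGR2HSV);m=cv2.inRange(h,(0,140,70),(6,255,255))|cv2.inRange(h,(174,140,70),(180,255,255))
cs,_=cv2.findContours(m,0,1)
for c in cs:
    if cv2.contourArea(c)>300: print(cv2.boundingRect(c),cv2.minEnclosingCircle(c))
a=cam("side");save(a,"s19",(165,170,345,350),3.3)
plan(526.6,239,40,94.3)
E
```

```text
(254, 186, 37, 41) ((272.5, 206.0), 20.056270599365234)
(301, 74, 59, 29) ((329.08782958984375, 87.18243408203125), 29.967439651489258)
t24.75 pos [527.6 238.5 131.9] q [0.6799 0.7333 0.0012 0.0008] F [0.4 0.1 0.3] w 0.597
yaw now 94.32 turn 0.02 (rows 0.0) then shift mm [ 0.6 -1.2 91.9] rows>=2.2 j7 -0.69
```

View pics/w19.png

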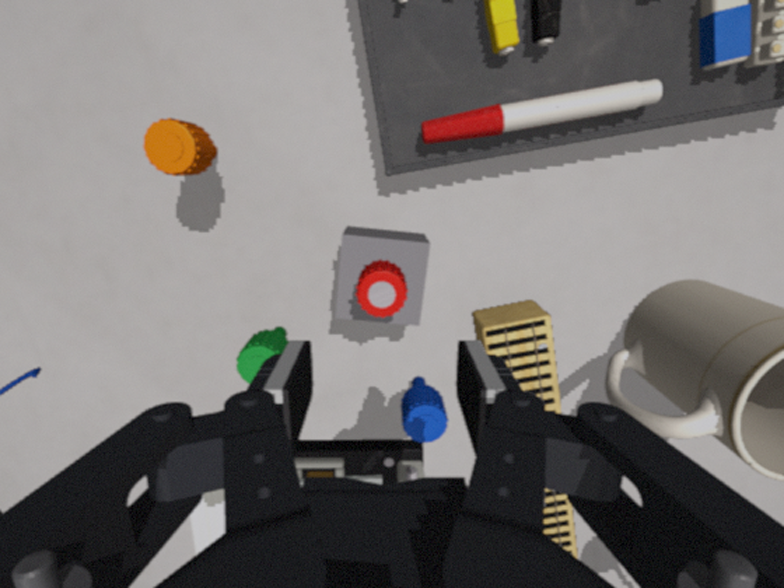

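View pics/s19.png

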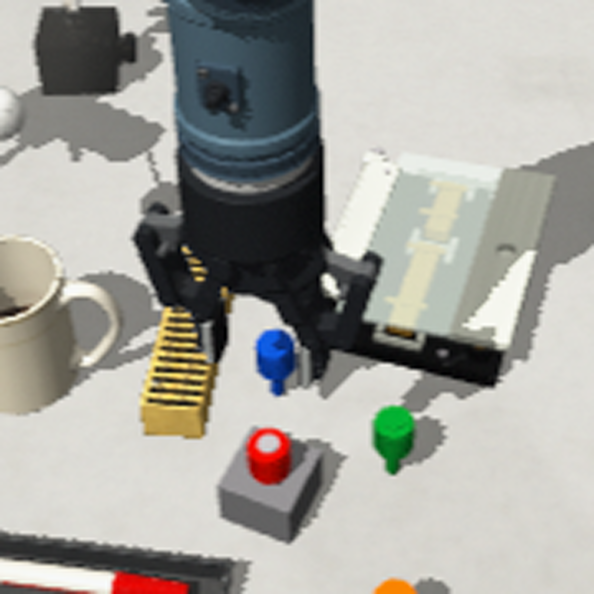

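```bash
python3 - <<'E'
from h import *
d=cam("wrist");s=st()
for z in (60,62): print(onz(d,272.1-.3,210-.3,z))
b=cam("side")
print(proj(b,s["tool_pos"]))
E
```

```text
t24.80 pos [527.4 238.4 131.6] q [6.799e-01 7.333e-01 1.000e-03 7.000e-04] F [-0.5  0.  -1.1] w 0.598
[526.34797117 239.8331811   60.        ]
[526.31394191 240.43255952  62.        ]
[245.20220717 281.74796358]
```

Request:
servo_tool(commands=[[0.2, 0.001, -0.0007, 0.03, 0], [0.2, 0, 0, 0.03, 0], [0.2, 0, 0, 0.02, 0], [0.2, 0, 0, 0.01, 0], [0.2, 0, 0, 0, 0], [0.2, 0, 0, 0, 0], [0.2, 0, 0, 0, 0]])

```text
clock: 25.43
tool_pos: [527.1, 240.3, 41.9]
orientation: [0.68, 0.734, 0.001, 0.0]
ft_force: [-0.3, 0.2, 0.5]
width: 0.604
```

```bash
python3 - <<'E'
from h import *
d=cam("wrist");save(d,"w20",f=1.4);st()
b=cam("side");save(b,"s20",(165,200,345,350),3.5);st()
E
```

```text
t25.48 pos [527.3 240.3  42.1] q [6.797e-01 7.335e-01 1.600e-03 6.000e-04] F [-0.1  0.7  0.2] w 0.599
t25.53 pos [527.3 240.2  42.2] q [6.797e-01 7.335e-01 1.600e-03 7.000e-04] F [-0.2  0.1  0.1] w 0.602
```

View pics/w20.png

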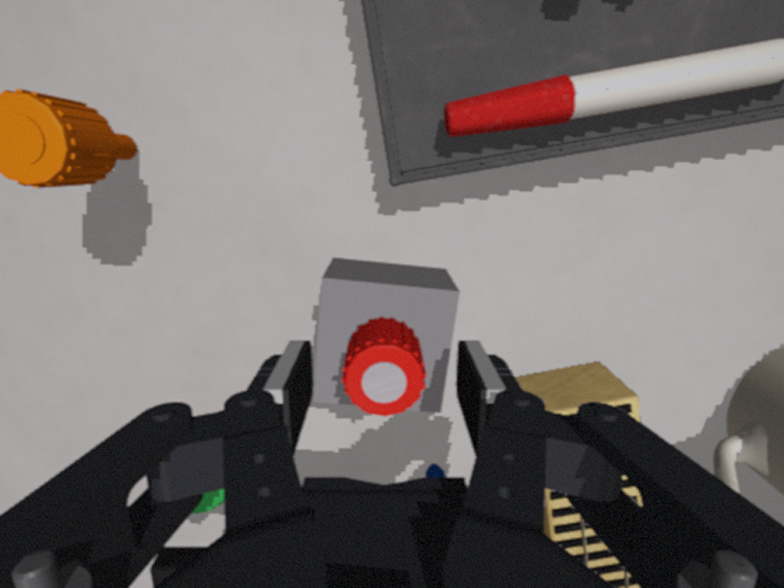

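View pics/s20.png

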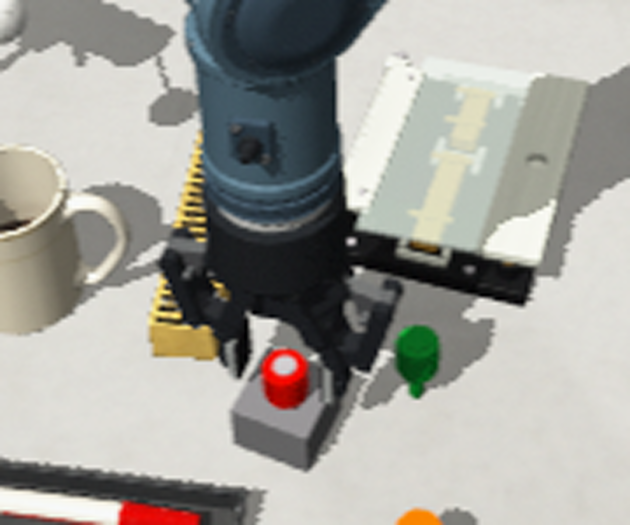

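```bash
python3 - <<'E'
from h import *
d=cam("wrist");s=st()
print(onz(d,383.5/1.4-.3,381/1.4-.3,62))
E
```

```text
t25.58 pos [527.1 240.   42. ] q [6.797e-01 7.335e-01 1.500e-03 7.000e-04] F [ 0.1  0.7 -0.8] w 0.600
[527.28286238 240.51504345  62.        ]
```

Request:
servo_tool(commands=[[-1, 0, 0, 0, 0], [-1, 0, 0, 0, 0], [-1, 0, 0, 0, 0], [-1, 0, 0, 0, 0], [-1, 0, 0, 0, 0], [-1, 0, 0, 0, 0], [-1, 0, 0, 0, 0]], grip_force=70)

```text
clock: 26.17
tool_pos: [526.5, 239.7, 41.4]
orientation: [0.68, 0.733, 0.001, 0.0]
ft_force: [-1.0, -0.4, 6.1]
width: 0.28
```

```bash
python3 - <<'E'
from h import *
d=cam("wrist");save(d,"w21",f=1.4);st()
E
```

```text
t26.22 pos [526.5 239.7  41.4] q [6.797e-01 7.335e-01 6.000e-04 4.000e-04] F [-0.2 -1.1  5.2] w 0.277
```

View pics/w21.png

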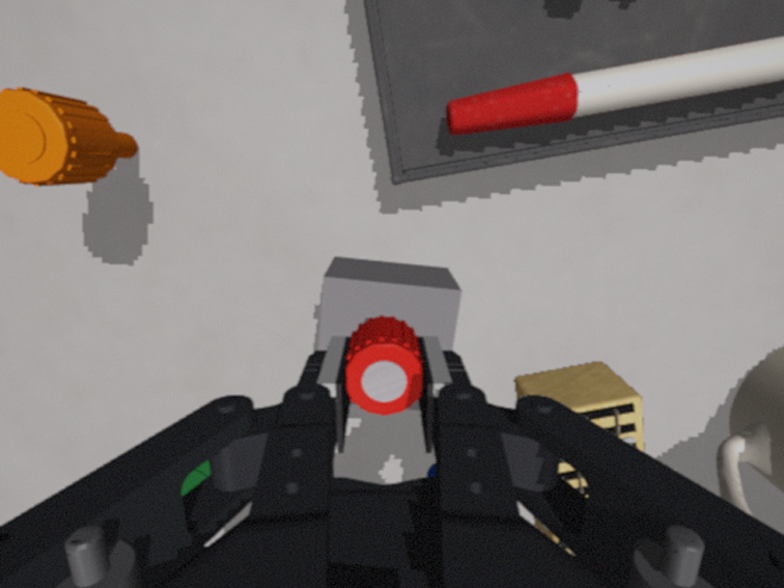

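Request:
servo_tool(commands=[[-1, 0, 0, -0.01, 0], [-1, 0, 0, -0.02, 0], [-1, 0, 0, -0.03, 0], [-1, 0, 0, -0.03, 0], [-1, 0, 0, 0, 0], [-1, 0, 0, 0, 0]])

```text
clock: 26.72
tool_pos: [527.0, 240.2, 132.7]
orientation: [0.68, 0.734, 0.002, 0.001]
ft_force: [-0.1, 0.4, -0.8]
width: 0.277
```

```bash
python3 - <<'E'
from h import *
d=cam("wrist");save(d,"w22",f=1.4);st()
plan(440.3,-45,130,94.3)
E
```

```text
t26.77 pos [525.8 239.2 130.8] q [6.797e-01 7.335e-01 2.000e-04 3.000e-04] F [-0.4  0.6 -0.6] w 0.273
t26.77 pos [525.8 239.2 130.8] q [6.797e-01 7.335e-01 2.000e-04 3.000e-04] F [-0.4  0.6 -0.6] w 0.273
yaw now 94.36 turn 0.06 (rows 0.0) then shift mm [-277.  -106.5    0.8] rows>=7.1 j7 -0.70
```

View pics/w22.png

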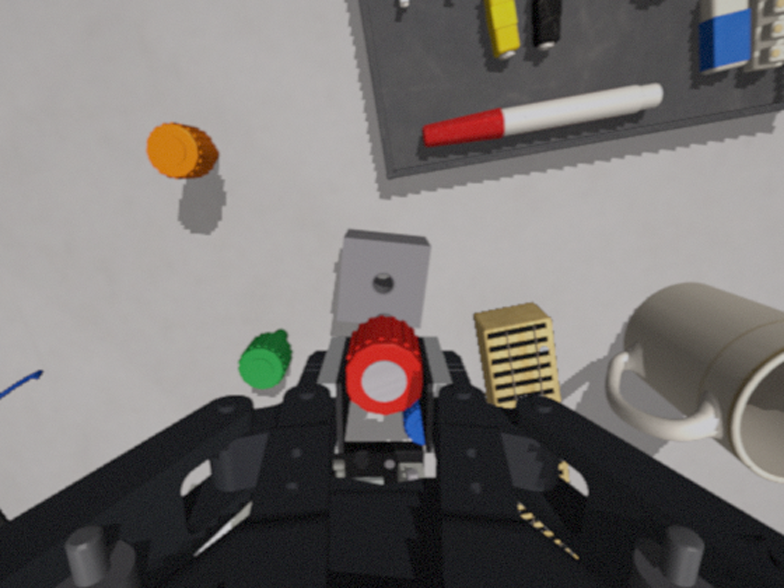

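Request:
servo_tool(commands=[[-1, 0, 0, 0, 0], [-1, 0, 0, 0, 0], [-1, 0, 0, 0, 0], [-1, 0, 0, 0, 0]])

```text
clock: 27.1
tool_pos: [525.0, 238.9, 129.1]
orientation: [0.68, 0.734, -0.001, -0.001]
ft_force: [-0.5, -0.1, 0.5]
width: 0.278
```

```bash
cat >> h.py <<'E'
def hole(d,u,v,rr=14,name=None):
    g=cv2.cvtColor(d["color"],cv2.COLOR_BGR2GRAY); u,v=int(u),int(v)
    c=g[v-rr:v+rr+1,u-rr:u+rr+1]
    G=cv2.resize(c,None,fx=8,fy=8,interpolation=cv2.INTER_CUBIC)
    th=(int(G.max())*0.5+int(G.min())*0.5)
    m=(G<th).astype(np.uint8)
    cs,_=cv2.findContours(m,0,1)
    if name: cv2.imwrite("pics/"+name+".png",G)
    o=[]
    for k in cs:
        if cv2.contourArea(k)>300:
            x,y,w,h=cv2.boundingRect(k)
            o.append(((x+w/2)/8+u-rr-.44,(y+h/2)/8+v-rr-.44,w/8,h/8))
    return o
E
python3 - <<'E'
from h import *
for i in range(2):
    d=cam("wrist");s=st()
    print(hole(d,273,202,14,"hole_blk"))
E
```

```text
t27.15 pos [525.2 239.1 129.3] q [ 6.796e-01  7.336e-01 -8.000e-04 -5.000e-04] F [-1.4  0.6 -0.1] w 0.275
[(277.3725, 202.3725, 14.875, 11.875)]
t27.20 pos [525.3 239.2 129.6] q [ 6.796e-01  7.336e-01 -5.000e-04 -4.000e-04] F [ 0.1  0.4 -1.4] w 0.279
[(276.8725, 202.56, 14.875, 12.0)]
```

View pics/hole_blk.png

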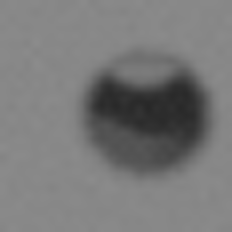

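```bash
python3 - <<'E'
from h import *
for i in range(6):
    d=cam("wrist");s=st();o=hole(d,275,202,14)
    print(o,[np.round(onz(d,q[0],q[1],36)-s["tool_pos"],2) for q in o])
E
```

```text
t27.25 pos [525.5 239.3 129.8] q [ 6.796e-01  7.336e-01 -4.000e-04 -3.000e-04] F [ 0.2  0.7 -0.6] w 0.275
[(276.7475, 202.6225, 14.625, 12.125)] [array([  2.07,   0.89, -93.8 ])]
t27.30 pos [525.6 239.3 130. ] q [ 6.796e-01  7.336e-01 -2.000e-04 -2.000e-04] F [ 0.8 -0.   0.2] w 0.277
[(276.56, 202.56, 14.75, 12.0)] [array([  2.02,   0.88, -93.96])]
t27.35 pos [525.7 239.4 130.1] q [ 6.796e-01  7.336e-01 -1.000e-04 -1.000e-04] F [ 0.  1. -1.] w 0.274
[(276.2475, 202.6225, 14.875, 11.875)] [array([  1.8 ,   0.82, -94.08])]
t27.40 pos [525.8 239.4 130.2] q [ 6.797e-01  7.335e-01 -0.000e+00 -1.000e-04] F [-0.6  1.2 -0.8] w 0.279
[(276.06, 202.685, 14.75, 11.75)] [array([  1.68,   0.74, -94.19])]
t27.45 pos [525.8 239.3 130.2] q [ 0.6797  0.7335 -0.     -0.    ] F [ 0.3 -0.4 -0.3] w 0.275
[(275.9975, 202.685, 14.875, 11.75)] [array([  1.74,   0.74, -94.24])]
t27.50 pos [525.8 239.4 130.3] q [ 0.6797  0.7335  0.     -0.    ] F [ 0.2 -0.  -0.8] w 0.277
[(275.935, 202.6225, 15.0, 12.125)] [array([  1.68,   0.72, -94.3 ])]
```

Request:
servo_tool(commands=[[-1, -0.02, -0.0095, -0.0014, 0], [-1, -0.0313, -0.0146, -0.0014, 0], [-1, -0.0313, -0.0146, -0.0014, 0], [-1, -0.0313, -0.0146, -0.0014, 0], [-1, -0.0313, -0.0146, -0.0014, 0], [-1, -0.0313, -0.0146, -0.0014, 0], [-1, -0.025, -0.0118, -0.0014, 0], [-1, -0.012, -0.0055, 0, 0], [-1, -0.006, -0.0025, 0, 0], [-1, 0, 0, 0, 0], [-1, 0, 0, 0, 0], [-1, 0, 0, 0, 0]])

```text
clock: 28.5
tool_pos: [441.2, 14.4, 140.4]
orientation: [0.679, 0.734, 0.001, 0.0]
ft_force: [-0.3, -0.3, 0.0]
width: 0.279
```

Request:
servo_tool(commands=[[-1, 0, 0, 0, 0], [-1, 0, 0, 0, 0], [-1, 0, 0, 0, 0], [-1, 0, 0, 0, 0], [-1, 0, 0, 0, 0], [-1, 0, 0, 0, 0]])

```text
clock: 29.0
tool_pos: [440.5, 12.8, 140.0]
orientation: [0.68, 0.734, 0.0, -0.0]
ft_force: [-0.2, -0.0, -1.3]
width: 0.277
```

```bash
python3 - <<'E'
from h import *
d=cam("wrist");save(d,"w23",f=1.4);st()
b=cam("side");save(b,"s23",(225,160,375,290),4.5);st()
E
```

```text
t29.05 pos [440.5  12.7 140. ] q [ 6.796e-01  7.336e-01  0.000e+00 -1.000e-04] F [-0.  -0.6 -0.6] w 0.278
t29.10 pos [440.5  12.7 140.1] q [ 0.6797  0.7335  0.     -0.    ] F [ 1.  -0.4  0.2] w 0.277
```

View pics/w23.png

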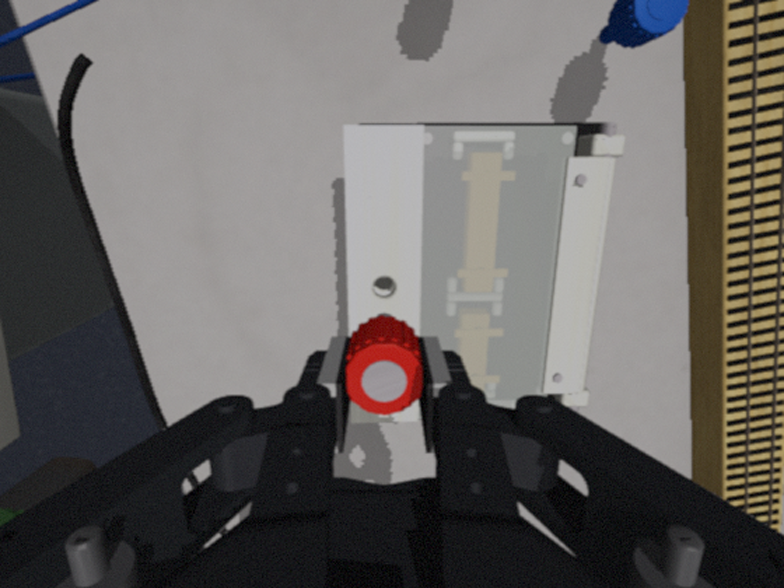

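View pics/s23.png

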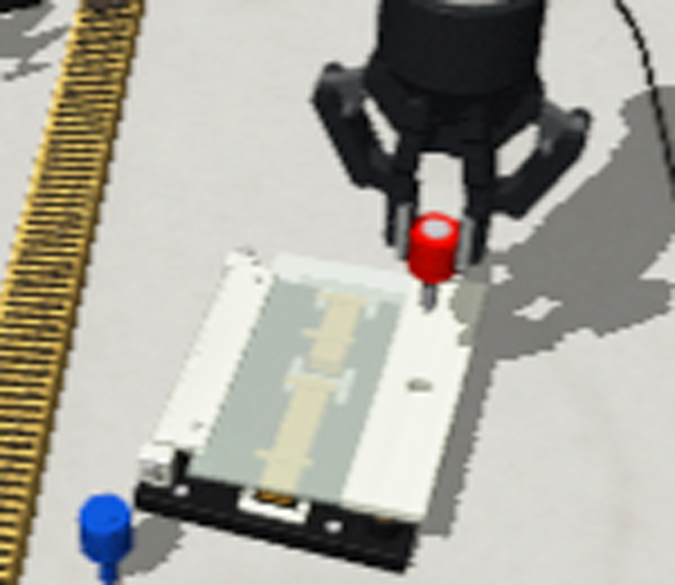

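```bash
python3 - <<'E'
from h import *
d=cam("wrist");s=st()
g=cv2.cvtColor(d["color"],cv2.COLOR_BGR2GRAY)[192:218,262:288]
cv2.imwrite("pics/hole_lid.png",cv2.resize(g,None,fx=16,fy=16,interpolation=cv2.INTER_CUBIC))
for q in hole(d,274,204,11): print(q,np.round(onz(d,q[0],q[1],46)-s["tool_pos"],2))
# block reference point in tool coords, applied
ref=np.array([1.7,.73,-94.3])-np.array([526.5-525.8,239.7-239.4,0])
print(ref)
E
```

```text
t29.15 pos [440.5  12.6 140.1] q [ 0.6797  0.7335 -0.     -0.    ] F [-0.1 -0.6 -0.7] w 0.277
(274.3725, 204.31, 15.625, 14.5) [  0.61  -0.62 -94.07]
[  1.     0.43 -94.3 ]
```

View pics/hole_lid.png

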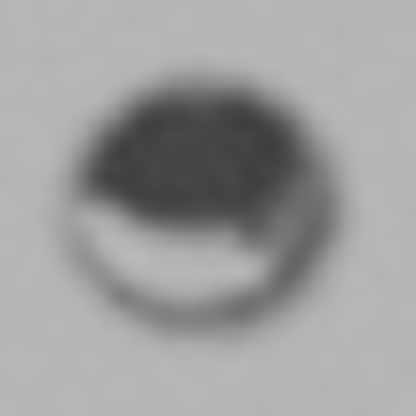

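Request:
servo_tool(commands=[[-1, -0.0008, -0.0004, 0.015, 0], [-1, 0, 0, 0.02, 0], [-1, 0, 0, 0.01, 0], [-1, 0, 0, 0.005, 0], [-1, 0, 0, 0, 0], [-1, 0, 0, 0, 0], [-1, 0, 0, 0, 0], [-1, 0, 0, 0, 0]])

```text
clock: 29.82
tool_pos: [441.1, 11.9, 91.0]
orientation: [0.68, 0.734, 0.001, 0.001]
ft_force: [-0.7, 0.5, 0.4]
width: 0.278
```

```bash
python3 - <<'E'
from h import *
d=cam("wrist");save(d,"w24",(200,170,350,310),4);st()
b=cam("side");save(b,"s24",(285,200,345,270),8);st()
E
```

```text
t29.87 pos [441.   11.9  90.9] q [6.797e-01 7.335e-01 5.000e-04 7.000e-04] F [ 0.7 -0.4 -1. ] w 0.276
t29.92 pos [440.8  11.9  90.8] q [6.797e-01 7.335e-01 4.000e-04 7.000e-04] F [ 0.  -0.2 -0.1] w 0.281
```

View pics/w24.png

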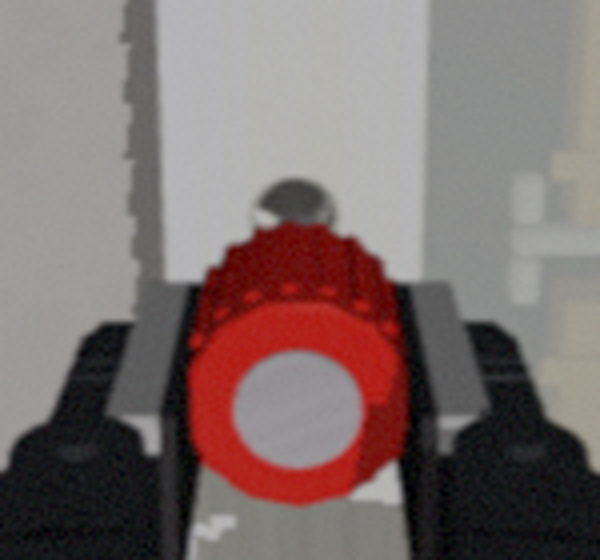

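View pics/s24.png

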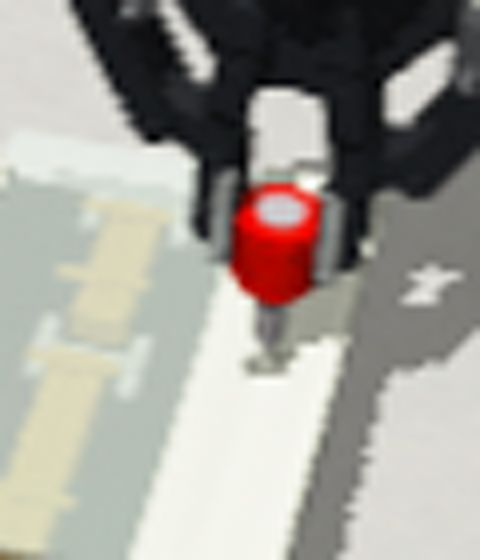

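Request:
servo_tool(commands=[[-1, 0, 0, 0.004, 0], [-1, 0, 0, 0.004, 0], [-1, 0, 0, 0.004, 0], [-1, 0, 0, 0.003, 0], [-1, 0, 0, 0, 0], [-1, 0, 0, 0, 0]])

```text
clock: 30.42
tool_pos: [439.8, 11.9, 74.7]
orientation: [0.68, 0.734, -0.0, -0.0]
ft_force: [0.2, 0.9, -0.5]
width: 0.273
```

```bash
python3 - <<'E'
from h import *
d=cam("wrist");save(d,"w25",(200,170,350,310),4);st()
b=cam("side");save(b,"s25",(285,200,345,270),8);st()
E
```

```text
t30.47 pos [440.   11.9  74.9] q [ 6.797e-01  7.335e-01 -1.000e-04 -2.000e-04] F [-0.2 -0.7 -0.8] w 0.276
t30.52 pos [440.1  12.   75. ] q [ 6.796e-01  7.335e-01  0.000e+00 -1.000e-04] F [-0.9 -0.   0.1] w 0.275
```

View pics/s25.png

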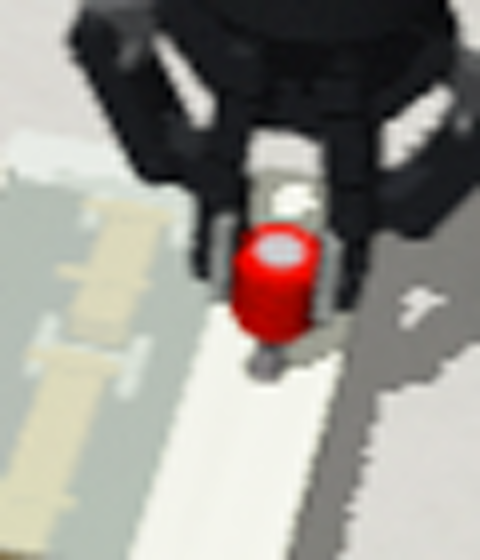

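Request:
servo_tool(commands=[[-1, 0, 0, 0.003, 0], [-1, 0, 0, 0.003, 0], [-1, 0, 0, 0.003, 0], [-1, 0, 0, 0.003, 0], [-1, 0, 0, 0.003, 0], [-1, 0, 0, 0, 0], [-1, 0, 0, 0, 0]])

```text
clock: 31.1
tool_pos: [439.8, 11.7, 59.8]
orientation: [0.68, 0.733, -0.0, -0.0]
ft_force: [-0.6, -0.8, -0.7]
width: 0.274
```

```bash
python3 - <<'E'
from h import *
st()
b=cam("side");save(b,"s26",(285,200,345,270),8)
E
```

```text
t31.10 pos [439.8  11.7  59.8] q [ 6.797e-01  7.335e-01 -3.000e-04 -3.000e-04] F [-0.6 -0.8 -0.7] w 0.274
```

View pics/s26.png

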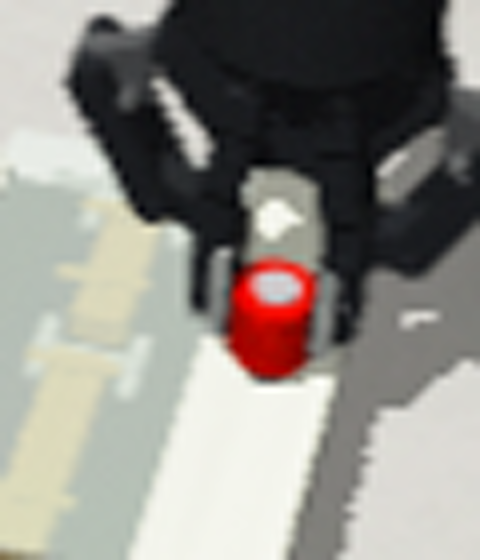

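Request:
servo_tool(commands=[[-1, 0, 0, 0.003, 0], [-1, 0, 0, 0.003, 0], [-1, 0, 0, 0.003, 0], [-1, 0, 0, 0.002, 0], [-1, 0, 0, 0, 0], [-1, 0, 0, 0, 0]])

```text
clock: 31.65
tool_pos: [440.0, 11.7, 49.0]
orientation: [0.68, 0.733, -0.0, -0.0]
ft_force: [0.5, -0.8, 0.3]
width: 0.276
```

```bash
python3 - <<'E'
from h import *
st()
E
```

```text
t31.65 pos [440.   11.7  49. ] q [ 6.797e-01  7.335e-01 -2.000e-04 -1.000e-04] F [ 0.5 -0.8  0.3] w 0.276
```

Request:
servo_tool(commands=[[-1, 0, 0, 0.002, 0], [-1, 0, 0, 0.001, 0], [-1, 0, 0, 0, 0], [-1, 0, 0, 0, 0]])

```text
clock: 31.98
tool_pos: [440.1, 11.7, 46.1]
orientation: [0.68, 0.733, -0.0, -0.0]
ft_force: [-0.9, -1.1, 1.9]
width: 0.275
```

Request:
servo_tool(commands=[[-1, 0, 0, 0.001, 0], [-1, 0, 0, 0.001, 0], [-1, 0, 0, 0, 0], [-1, 0, 0, 0, 0]])

```text
clock: 32.32
tool_pos: [440.0, 11.7, 44.3]
orientation: [0.68, 0.734, -0.0, 0.0]
ft_force: [-2.4, -1.8, 6.1]
width: 0.275
```

Request:
servo_tool(commands=[[-1, 0, 0, 0.001, 0], [-1, 0, 0, 0.001, 0], [-1, 0, 0, 0, 0], [-1, 0, 0, 0, 0]])

```text
clock: 32.65
tool_pos: [440.1, 11.7, 43.9]
orientation: [0.68, 0.733, -0.001, 0.0]
ft_force: [-7.9, -1.5, 22.6]
width: 0.277
```

```bash
python3 - <<'E'
from h import *
st()
b=cam("side");save(b,"s27",(215,180,365,290),5)
d=cam("wrist");save(d,"w27",f=1.4)
E
```

```text
t32.65 pos [440.1  11.7  43.9] q [ 6.797e-01  7.335e-01 -1.500e-03  2.000e-04] F [-7.9 -1.5 22.6] w 0.277
```

View pics/s27.png

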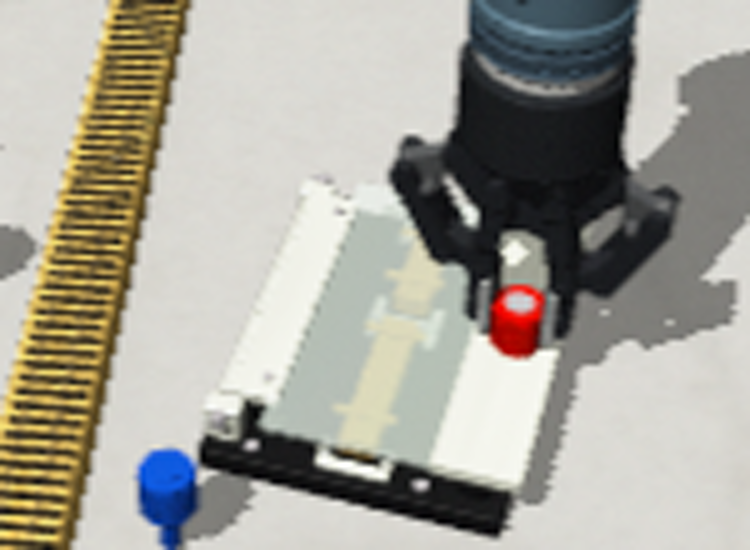

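View pics/w27.png

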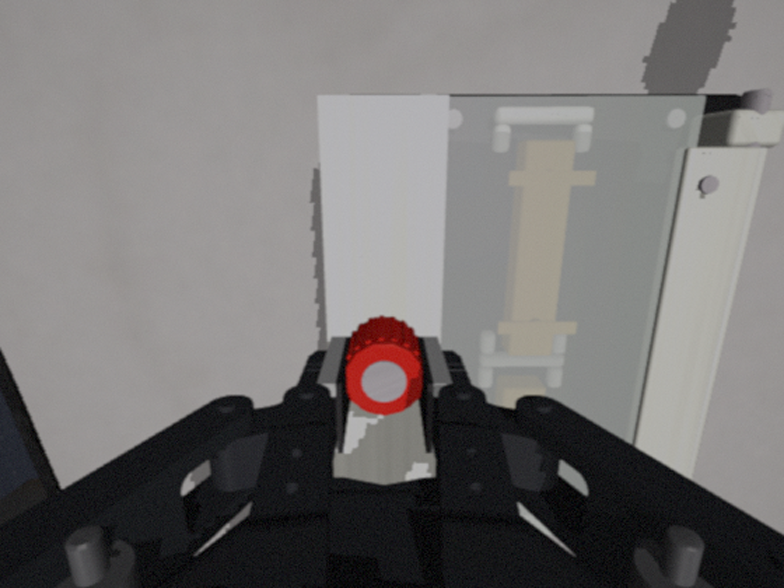

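Request:
servo_tool(commands=[[-1, 0, 0, 0, 0], [-1, 0, 0, 0, 0], [-1, 0, 0, 0, 0], [-1, 0, 0, 0, 0], [-1, 0, 0, 0, 0], [-1, 0, 0, 0, 0]])

```text
clock: 33.25
tool_pos: [440.1, 11.6, 43.9]
orientation: [0.68, 0.733, -0.001, 0.0]
ft_force: [-8.1, -1.9, 23.0]
width: 0.277
```

```bash
python3 - <<'E'
from h import *
st()
b=cam("scene");save(b,"sc28",(180,100,420,310),3)
E
```

```text
t33.25 pos [440.1  11.6  43.9] q [ 6.797e-01  7.335e-01 -1.400e-03  3.000e-04] F [-8.1 -1.9 23. ] w 0.277
```

View pics/sc28.png

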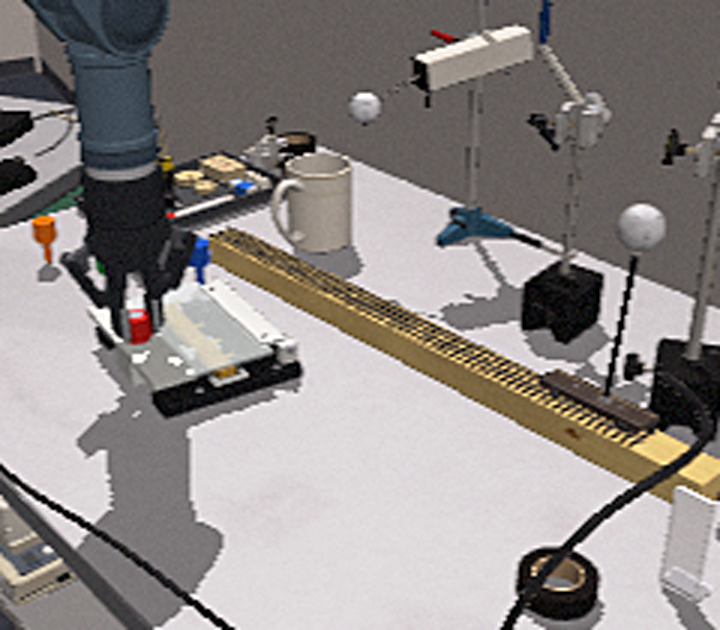

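The lid is shut, the pin is seated and held at a steady 23 N, and the mug and tape are where they were.

```bash
python3 -c "
from rig import r
print(r.sign_off())"
```

```text
the job is handed in; nothing more can be done
None
```

The job is done and handed in at 33.3 s, with the gripper still holding the pin's head and pressing the lid shut. Sign-off gave no verdict.

**What I did:** I put the long bar and then the short bar flat in their matching slots. I pushed the lid forward from behind until it sank onto its contacts. Then I took the red pin from its block, lined it up over the lid hole with the wrist camera, and pushed it straight down.

**Last checks:**
- **Bars:** seen seated between their walls before the lid closed. Both met the slot floor with about 8 N. The long bar sat about 1–2 mm towards the middle wall, within its ±4 mm play.
- **Pin:** it went through the lid and into the boss hole with almost no force, and did not slip in the grip.
- **Lid:** going from 6 N to 23 N lowered the pin only 0.4 mm, so I take the lid as fully shut. The force then held at 23 N for 0.6 s, with about 8 N sideways.
- **Mug and tape:** both stood where they were in the last scene picture.

**Disagreement:** the side and wrist cameras differed by about 3 mm on the boss hole's y position. I used the wrist view, checked against the pin block's hole, and the pin went in on that.

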